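# Emboss the corners of a sample panel on the bench press

### The job

Emboss the sample panel: turn the depth dial on the press head until its white line points at the red pointer, stand every stamp that is on the rubber mat on the tan panel, each centred in a chalk circle of its own (any circle) with its red line pointing out along the chalk line to the panel's corner, and push the tray fully home under the head. Only then press the lever right down and let it come up again. Finally pull the tray fully back out to its loading stop and stand the stamps upright on the mat again, leaving the dial as set and the jar and hand tools undisturbed.

Things in the scene. Friction and masses are not known exactly. Their poses are not given: they have to be found in the camera images.
- dial (a joint): Angle of the depth dial on top of the press head: a black disc 66 mm across with a black bar grip on it (56 mm long, 14 mm wide, standing 26 mm high above the disc) and a white line along one half of the bar. Grows anticlockwise seen from above, range 0 to 5.0 rad. At 0 the white line points to the press's own +x (away from the red pointer); at 3.14 it points exactly at the red pointer. It turns stiffly (0.06 N m) and stays where it is left.
- dial_centre (a point): Point on the dial's vertical axis, in the middle of its bar grip, 13 mm below the bar's top. Its axes are those of the press and do not turn with the dial: +y is the way the tray slides in, -x is the press's front, where the lever and red pointer are.
- dial_mark (a point): The marked end of the dial's bar grip, 29 mm from the dial's axis; x of its frame points along the white line.
- pointer (a point): Tip of the fixed red pointer on the press head, 56 mm in front (press -x) of the dial's axis.
- tray (a joint): How far the tray has slid in, in m: 0 fully out at its loading stop, 0.27 fully home at the stop under the press head. Slides along the press's +y; takes about 3 N to move and stays where it is left.
- tray_knob (a point): Middle of the tray's upright red knob (28 mm across, 40 mm high, top 19 mm above this point, so 85 mm above the bench), on the tray's end away from the head, 172 mm from the tray's centre. Pinch it from above to push or pull the tray. Axes as the press: +y is the way in.
- lever (a joint): Press lever angle: 0 up, 0.87 rad right down at its stop. A spring lifts it back when let go. It lowers the platen 12 mm on to the stamps.
- lever_bar (a point): Centre of the lever's black round handle bar (24 mm thick, 90 mm long along its y, the press's y; seen from above its x points to the head). 140 mm from the hinge; from up to right down it swings 118 mm down, moving 13 mm out to the front and back again. Takes 4 to 9 N, more once the platen meets the stamps. Push it down from above with closed fingers on its middle.
- mat: Black rubber mat lying fixed on the bench, 260 x 200 x 4 mm (its x, y, z), the place for the stamps; origin at the centre of its underside.
- corner1: One of the four stamp places on the tan leather-board panel fixed on the tray (panel 236 x 226 mm, inside a 9 mm high tray lip): a chalk circle 66 mm across with a chalk line from it out to the panel's corner. Origin at the circle's centre on the panel's face (40 mm above the bench); x points out along the chalk line, z up. Neighbouring circles are 104 mm apart.
- corner2: One of the four stamp places on the tan leather-board panel fixed on the tray (panel 236 x 226 mm, inside a 9 mm high tray lip): a chalk circle 66 mm across with a chalk line from it out to the panel's corner. Origin at the circle's centre on the panel's face (40 mm above the bench); x points out along the chalk line, z up. Neighbouring circles are 104 mm apart.
- corner3: One of the four stamp places on the tan leather-board panel fixed on the tray (panel 236 x 226 mm, inside a 9 mm high tray lip): a chalk circle 66 mm across with a chalk line from it out to the panel's corner. Origin at the circle's centre on the panel's face (40 mm above the bench); x points out along the chalk line, z up. Neighbouring circles are 104 mm apart.
- corner4: One of the four stamp places on the tan leather-board panel fixed on the tray (panel 236 x 226 mm, inside a 9 mm high tray lip): a chalk circle 66 mm across with a chalk line from it out to the panel's corner. Origin at the circle's centre on the panel's face (40 mm above the bench); x points out along the chalk line, z up. Neighbouring circles are 104 mm apart.
- stamp1_centre (a point): Embossing stamp, may be absent: round brass foot 60 mm across and 16 mm thick with a round steel shank 36 mm across rising from it, 60 mm high in all, 0.25 to 0.45 kg. This point is on its axis half-way up (30 mm above its underside); its x points along the stamp's red line, z up along the shank. Grip it by the shank.
- stamp1_mark (a point): Outer end of that stamp's red line, on the top face of the foot 28 mm from the axis.
- stamp2_centre (a point): Embossing stamp, may be absent: round brass foot 60 mm across and 16 mm thick with a round steel shank 36 mm across rising from it, 60 mm high in all, 0.25 to 0.45 kg. This point is on its axis half-way up (30 mm above its underside); its x points along the stamp's red line, z up along the shank. Grip it by the shank.
- stamp2_mark (a point): Outer end of that stamp's red line, on the top face of the foot 28 mm from the axis.
- stamp3_centre (a point): Embossing stamp, may be absent: round brass foot 60 mm across and 16 mm thick with a round steel shank 36 mm across rising from it, 60 mm high in all, 0.25 to 0.45 kg. This point is on its axis half-way up (30 mm above its underside); its x points along the stamp's red line, z up along the shank. Grip it by the shank.
- stamp3_mark (a point): Outer end of that stamp's red line, on the top face of the foot 28 mm from the axis.
- stamp4_centre (a point): Embossing stamp, may be absent: round brass foot 60 mm across and 16 mm thick with a round steel shank 36 mm across rising from it, 60 mm high in all, 0.25 to 0.45 kg. This point is on its axis half-way up (30 mm above its underside); its x points along the stamp's red line, z up along the shank. Grip it by the shank.
- stamp4_mark (a point): Outer end of that stamp's red line, on the top face of the foot 28 mm from the axis.
- glue_jar: Amber glue jar with a black lid, 60 mm across, 85 mm high: not part of the job. Origin at the centre of its underside.
- brush: Glue brush 150 mm long lying on the bench: not part of the job.
- creaser: Creasing tool like a screwdriver, 190 mm long, lying on the bench: not part of the job.

How it is judged (in metres and radians):
On the way, in this order (a step that is already met when the one before it is completed fails the run):
1. tray home under the head with every stamp in a chalk circle, its red line to the corner, and the dial's white line at the red pointer (value of joint dial between 3.0216 and 3.2616 rad and value of joint tray above 0.264 m and angle between each of stamp1_centre, stamp2_centre, stamp3_centre, stamp4_centre's own z axis and vertical below 0.12 rad and ((horizontal distance between stamp1_centre and corner1 below 0.008 m and x of stamp1_mark in the frame of corner1 above 0.012 m and angle between the x axis of stamp1_centre and the x axis of corner1, either way round below 0.17 rad and z of stamp1_centre in the frame of corner1 below 0.036 m) or (horizontal distance between stamp1_centre and corner2 below 0.008 m and x of stamp1_mark in the frame of corner2 above 0.012 m and angle between the x axis of stamp1_centre and the x axis of corner2, either way round below 0.17 rad and z of stamp1_centre in the frame of corner2 below 0.036 m) or (horizontal distance between stamp1_centre and corner3 below 0.008 m and x of stamp1_mark in the frame of corner3 above 0.012 m and angle between the x axis of stamp1_centre and the x axis of corner3, either way round below 0.17 rad and z of stamp1_centre in the frame of corner3 below 0.036 m) or (horizontal distance between stamp1_centre and corner4 below 0.008 m and x of stamp1_mark in the frame of corner4 above 0.012 m and angle between the x axis of stamp1_centre and the x axis of corner4, either way round below 0.17 rad and z of stamp1_centre in the frame of corner4 below 0.036 m)) and ((horizontal distance between stamp2_centre and corner1 below 0.008 m and x of stamp2_mark in the frame of corner1 above 0.012 m and angle between the x axis of stamp2_centre and the x axis of corner1, either way round below 0.17 rad and z of stamp2_centre in the frame of corner1 below 0.036 m) or (horizontal distance between stamp2_centre and corner2 below 0.008 m and x of stamp2_mark in the frame of corner2 above 0.012 m and angle between the x axis of stamp2_centre and the x axis of corner2, either way round below 0.17 rad and z of stamp2_centre in the frame of corner2 below 0.036 m) or (horizontal distance between stamp2_centre and corner3 below 0.008 m and x of stamp2_mark in the frame of corner3 above 0.012 m and angle between the x axis of stamp2_centre and the x axis of corner3, either way round below 0.17 rad and z of stamp2_centre in the frame of corner3 below 0.036 m) or (horizontal distance between stamp2_centre and corner4 below 0.008 m and x of stamp2_mark in the frame of corner4 above 0.012 m and angle between the x axis of stamp2_centre and the x axis of corner4, either way round below 0.17 rad and z of stamp2_centre in the frame of corner4 below 0.036 m)) and ((horizontal distance between stamp3_centre and corner1 below 0.008 m and x of stamp3_mark in the frame of corner1 above 0.012 m and angle between the x axis of stamp3_centre and the x axis of corner1, either way round below 0.17 rad and z of stamp3_centre in the frame of corner1 below 0.036 m) or (horizontal distance between stamp3_centre and corner2 below 0.008 m and x of stamp3_mark in the frame of corner2 above 0.012 m and angle between the x axis of stamp3_centre and the x axis of corner2, either way round below 0.17 rad and z of stamp3_centre in the frame of corner2 below 0.036 m) or (horizontal distance between stamp3_centre and corner3 below 0.008 m and x of stamp3_mark in the frame of corner3 above 0.012 m and angle between the x axis of stamp3_centre and the x axis of corner3, either way round below 0.17 rad and z of stamp3_centre in the frame of corner3 below 0.036 m) or (horizontal distance between stamp3_centre and corner4 below 0.008 m and x of stamp3_mark in the frame of corner4 above 0.012 m and angle between the x axis of stamp3_centre and the x axis of corner4, either way round below 0.17 rad and z of stamp3_centre in the frame of corner4 below 0.036 m)) and ((horizontal distance between stamp4_centre and corner1 below 0.008 m and x of stamp4_mark in the frame of corner1 above 0.012 m and angle between the x axis of stamp4_centre and the x axis of corner1, either way round below 0.17 rad and z of stamp4_centre in the frame of corner1 below 0.036 m) or (horizontal distance between stamp4_centre and corner2 below 0.008 m and x of stamp4_mark in the frame of corner2 above 0.012 m and angle between the x axis of stamp4_centre and the x axis of corner2, either way round below 0.17 rad and z of stamp4_centre in the frame of corner2 below 0.036 m) or (horizontal distance between stamp4_centre and corner3 below 0.008 m and x of stamp4_mark in the frame of corner3 above 0.012 m and angle between the x axis of stamp4_centre and the x axis of corner3, either way round below 0.17 rad and z of stamp4_centre in the frame of corner3 below 0.036 m) or (horizontal distance between stamp4_centre and corner4 below 0.008 m and x of stamp4_mark in the frame of corner4 above 0.012 m and angle between the x axis of stamp4_centre and the x axis of corner4, either way round below 0.17 rad and z of stamp4_centre in the frame of corner4 below 0.036 m))), for 0.2 s.
2. lever pressed right down on the stamps, dial and tray still set (all of step 1 and value of joint lever above 0.8 rad), for 0.2 s.
At the end, for the whole second after the job is handed in: After the pressing: dial line within 0.12 rad of the red pointer, tray within 8 mm of its out stop, lever up (under 0.08 rad), every stamp upright and still on the mat. When pressed: stamps within 8 mm and 0.17 rad of the chalk marks, tray within 6 mm of home, lever past 0.80 rad (value of joint dial between 3.0216 and 3.2616 rad and value of joint tray below 0.008 m and value of joint lever below 0.08 rad and angle between each of stamp1_centre, stamp2_centre, stamp3_centre, stamp4_centre's own z axis and vertical below 0.1 rad and height (world z) of each of stamp1_centre, stamp2_centre, stamp3_centre, stamp4_centre below 0.04 m and x of stamp1_centre in the frame of mat between -0.12 and 0.12 m and y of stamp1_centre in the frame of mat between -0.09 and 0.09 m and linear speed of each of stamp1, stamp2, stamp3, stamp4 below 0.02 m/s and x of stamp2_centre in the frame of mat between -0.12 and 0.12 m and y of stamp2_centre in the frame of mat between -0.09 and 0.09 m and x of stamp3_centre in the frame of mat between -0.12 and 0.12 m and y of stamp3_centre in the frame of mat between -0.09 and 0.09 m and x of stamp4_centre in the frame of mat between -0.12 and 0.12 m and y of stamp4_centre in the frame of mat between -0.09 and 0.09 m); the robot touches nothing.
It fails at once if lever pressed more than half-way with the dial off the pointer or the tray not home (value of joint lever above 0.45 rad and (not (value of joint dial above 3.0216 rad) or not (value of joint dial below 3.2616 rad) or value of joint tray below 0.25 m)).
It fails at once if jar or hand tools disturbed (moved over 30 mm) (distance of any of glue_jar, brush, creaser from where it was at the start of the episode above 0.03 m).
It fails at once if glue jar tipped (angle between glue_jar's own z axis and vertical above 0.4 rad).
Of stamp1, stamp2, stamp3, stamp4 only 2 to 3 are there at a start; the rules pass over those that are not, and their reading is None.
At some moment in a run one of stamp1, stamp2, stamp3, stamp4 may be knocked a few centimetres aside while the robot is not near it.
It also fails if it takes over 210 s, if anything falls off the work surface, if the arm or the gripper's body presses on something with over 40 N, if the wrist force passes 120 N, or if a joint passes its speed limit or range.

### The arm

A 6-joint arm with a two-finger parallel gripper is mounted at the origin on the work surface. World frame = base frame: x ahead of the robot, y to its left, z up, the work surface at z = 0. Lengths are in mm, angles in rad, forces in N, time in s.
With the tool pointing down it reaches from about 425 to 950 mm from the base axis. Payload 3.5 kg.
Tool frame: the origin (TCP) lies at the very end of the fingers, on their centre line; the grasp point (between the pads) lies 19 mm behind it (robot.pinch_z is the distance from the TCP to the grasp point, in mm); z points along the fingers, y is the direction in which the jaws open and shut (so a half turn about z gives the same grasp; the last joint's range is limited). The gripper opens to 85 mm and grips with 20 to 120 N. Pads are 22 mm wide; open, the fingers measure 114 mm over their backs; the gripper's body (76 mm by 85 mm) begins 54 mm behind the grasp point. The pads swing forward as they close: fully open they stand 13 mm farther back than shut.
Start: joints at [-1.355, 0.286, 1.577, -0, 1.279, -0.15], TCP at [241.467, -630.317, 231.325] pointing down, gripper open.
Joint ranges: [-2.77, 2.77], [-0.9, 2.22], [0.21, 2.48], [-1.53, 4.67], [0.24, 2.81], [-2.84, 2.84]. Speed limits (rad/s): [2.79, 2.79, 3.14, 3.14, 3.14, 3.14].

### API

Orientations are given as a unit quaternion [w, x, y, z].
In Python, from station import status, viewer, job, robot gives the robot as it stands. The module is installed in compiled form; this text tells all that it offers.
- The arm moves only by the tool jog_arm, never from a script. Its argument "targets" is a list of rows, each an object of numbers: "dx", "dy", "dz": the shift along the tool's x, y, z in units of 25 mm (1.0 is 25 mm); "ax", "ay", "az": the turn, a rotation vector about the tool's x, y, z in units of 6 degrees (1.0 is 6 degrees). In form: [{"dx": .., "dy": .., "dz": .., "ax": .., "ay": .., "az": ..}, ...]. A call has 1 to 12 rows; each row shifts and turns the commanded pose from where the row before left it, along the tool's axes as they then stand; what a row does not reach is not made up. A row lasts 1/12 s, in which the tool goes at most 41.7 mm and 7.16 degrees, less where a joint would pass 70% of its speed; a pose out of reach is approached as far as the arm can. A call with a number of a shift or a turn outside -1 to 1 is refused whole. A call with a gripper value outside its range is refused whole. "grip" is the closure, from -1 (fully open) to 1 (shut), set as the call begins (left out, the last holds). The fingers move at their own pace and stop on an object; the grip force is fixed at half the most. Time passes only in rows, so rows that do not move let the fingers close. It gives the time, the measured TCP pose, the force and the opening at its end, in the units of the state.
- status.read_state(): the state, without advancing time (a new reading comes with each control period).
- viewer.camera(name): name is "scene" or "side" or "wrist"; returns the picture (420x560x3 uint8, blue, green, red); there is no depth.
- viewer.get_calibration(name): a dict with "mtx" (3x3 intrinsics, pixels), "extrinsics" (4x4, takes a point from world to camera coordinates). Camera axes: x right, y up, looking along -z (the intrinsics and any distortion apply to the point x, -y, -z); pixel columns grow to the right and rows downward; lengths in mm; the calibration is good to about 2 mm. A picture is of the moment at which its call begins: read the wrist's pose just before it. get_calibration takes no time and is no camera call; for the wrist camera it gives the pose at the moment of the call.
- job.close_job(): hands the job in, once; it reports no verdict.
The state is a dict: "time": time; "qpos": joint angles; "qd": joint speeds; "tau": joint torques, N m; "tool_pos": TCP position; "tcp_rot": TCP orientation; "force": force on the tool from outside, world axes, zero at the start; "moment": the same for the moment, N m; "grip_width": finger opening in mm.
Only numpy, scipy, OpenCV 4.12 (cv2) and the standard library are available. Lean on these libraries where they do the work, as an engineer would, in place of code of your own. Each camera call takes 0.05 s, during which the arm holds its last target. There are 200 camera calls.

## Working session

There is one attempt and no reset: what is moved stays moved. The work goes in short steps, Python scripts to look and compute and a tool call to move; the robot and the scene stay as the last step left them, time stands still between calls to the robot, and variables do not carry over. Pictures are saved under pics/ and viewed, about 12 in all and at most 16, crops included, and the job is handed in when it is done.

Besides the shell and the picture viewer there is one more tool, called after "Request:" as name([rows], argument=value, ...), one row to a line, values as JSON. jog_arm: Moves the arm, as the interface text tells. Its arguments: {"type":"object","properties":{"targets":{"type":"array"},"grip":{"type":"number"}},"required":["targets"]}

```bash
mkdir -p pics; cat > h.py <<'E'
import numpy as np, cv2
from station import status, viewer, job, robot
from scipy.spatial.transform import Rotation as R
def cal(n):
    c=viewer.get_calibration(n); return np.array(c["mtx"],float),np.array(c["extrinsics"],float),c
def world(n,u,v,z,K=None,E=None):
    if K is None: K,E,_=cal(n)
    d=np.linalg.inv(K)@[u,v,1]; d=np.array([d[0],-d[1],-d[2]])
    Rm=E[:3,:3]; o=-Rm.T@E[:3,3]; w=Rm.T@d
    return o+w*(z-o[2])/w[2]
def pix(n,p,K=None,E=None):
    if K is None: K,E,_=cal(n)
    c=E[:3,:3]@np.array(p,float)+E[:3,3]; q=K@[c[0],-c[1],-c[2]]; return q[:2]/q[2]
def tool():
    s=status.read_state(); w,x,y,z=s["tcp_rot"]; return np.array(s["tool_pos"]),R.from_quat([x,y,z,w]),s
def crop(im,u0,v0,u1,v1,f): return cv2.resize(im[v0:v1,u0:u1],None,fx=f,fy=f,interpolation=cv2.INTER_CUBIC)
E
python3 - <<'E'
from h import *
for n in("scene","side","wrist"):
    im=viewer.camera(n); cv2.imwrite(f"pics/{n}0.png",im); K,E,c=cal(n); print(n,c.keys(),K.round(1).tolist(),(-E[:3,:3].T@E[:3,3]).round(0),(-E[2,:3]).round(2))
p,r,s=tool(); print(p,r.as_matrix().round(2),s["force"],s["grip_width"],s["time"])
a=cv2.imread("pics/scene0.png");b=cv2.imread("pics/side0.png")
E
```

```text
scene dict_keys(['mtx', 'extrinsics']) [[539.6, 0.0, 280.4], [0.0, 539.6, 205.5], [0.0, 0.0, 1.0]] [1122. -520. 1352.] [-0.42  0.34 -0.84]
side dict_keys(['mtx', 'extrinsics']) [[391.7, 0.0, 283.0], [0.0, 391.7, 206.9], [0.0, 0.0, 1.0]] [374. 690. 844.] [ 0.18 -0.75 -0.64]
wrist dict_keys(['mtx', 'extrinsics']) [[377.2, 0.0, 279.7], [0.0, 377.2, 210.4], [0.0, 0.0, 1.0]] [ 321. -599.  373.] [-0.31 -0.12 -0.95]
[ 241.38006037 -629.83205258  230.239716  ] [[ 0.93  0.36 -0.  ]
 [ 0.36 -0.93  0.  ]
 [ 0.   -0.   -1.  ]] [ 0.23812235 -0.02163453  0.15523552] 85.1906673339851 0.15
```

View pics/scene0.png

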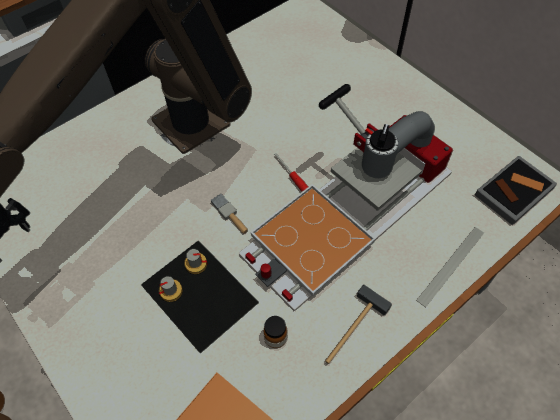

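View pics/side0.png

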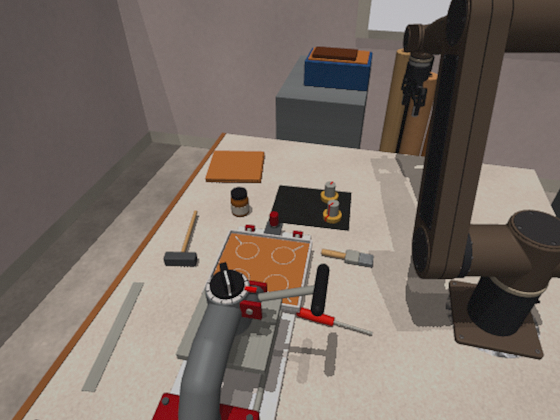

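Two stamps are on the mat, at about (196,260) and (170,288). The tray panel is centred near (312,238), the dial near (381,140) and the lever bar near (335,97). Next I'll enlarge the regions that matter.

```bash
python3 - <<'E'
from h import *
a=cv2.imread("pics/scene0.png")
l=crop(a,235,180,385,315,4); cv2.imwrite("pics/c_tray.png",l)
m=crop(a,135,235,265,355,3); d=crop(a,315,80,425,185,3)
h=np.zeros((600,800,3),np.uint8); h[:360,:390]=m; h[:315,400:730]=d
cv2.imwrite("pics/c_md.png",h)
E
```

```text
(no output)
```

View pics/c_tray.png

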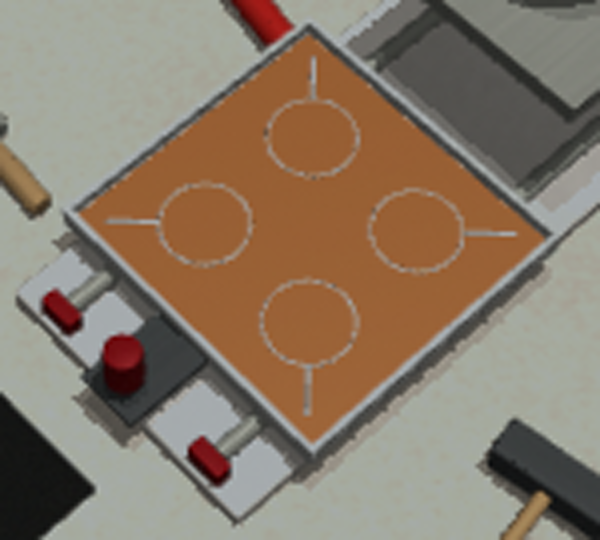

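View pics/c_md.png

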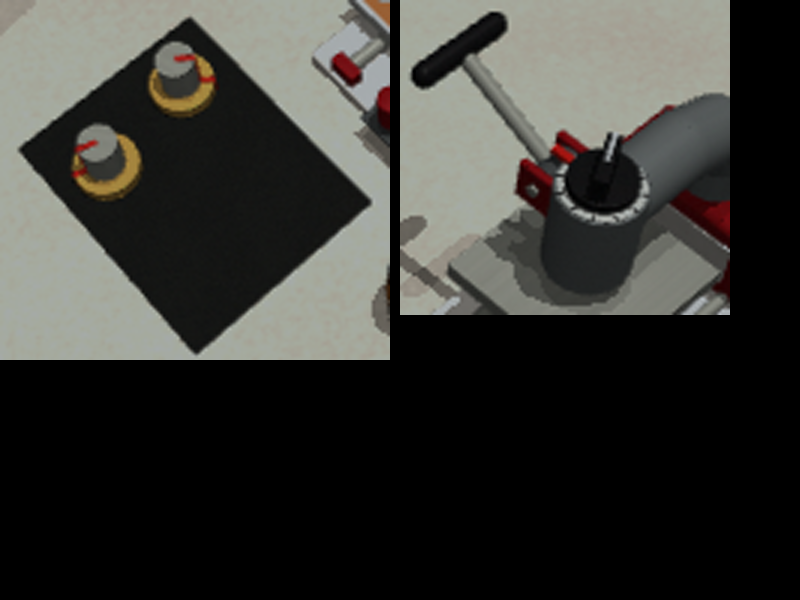

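```bash
cat >> h.py <<'E'
def ray(n,u,v):
    a=world(n,u,v,0);b=world(n,u,v,500);return a,(b-a)/np.linalg.norm(b-a)
def tri(p,q,n="scene",m="side"):
    a,d=ray(n,*p);b,e=ray(m,*q)
    t=np.linalg.lstsq(np.c_[d,-e],b-a,rcond=None)[0]; x=a+d*t[0];y=b+e*t[1]
    return (x+y)/2,np.linalg.norm(x-y)
E
python3 - <<'E'
from h import *
T=lambda x,y:(x/4+235,y/4+180); M=lambda x,y:(x/3+135,y/3+235); D=lambda x,y:((x-400)/3+315,y/3+80)
C=np.array([world("scene",*T(*c),40) for c in[(312,137),(416,231),(309,322),(206,224)]]);print("circles\n",C.round(1)); print(np.linalg.norm(C-np.roll(C,1,0),axis=1).round(1), C.mean(0).round(1))
for i,j in((3,0),(2,1),(0,1),(3,2)): d=C[j]-C[i];print(np.degrees(np.arctan2(d[1],d[0])).round(1))
kn=world("scene",*T(124,346),85);print("knobtop",kn.round(1))
print("mat",[world("scene",*M(*c),4)[:2].round(0) for c in[(192,17),(372,202),(196,354),(20,150)]])
for t,m in(((175,58),(214,79)),((97,143),(74,175))):
    a=world("scene",*M(*t),64);b=world("scene",*M(*m),20);print("stamp",a.round(1),b.round(1),np.degrees(np.arctan2(*(b-a)[1::-1])).round(0),np.linalg.norm((b-a)[:2]).round(1))
print("dial",tri(D(604,183),(227,286)))
print("bar",tri(D(460,50),(321,289)), tri(D(425,75),(319,310)),tri(D(495,25),(322,268)))
for z in(230,260,290): print(z,world("scene",*D(604,183),z)[:2].round(0),world("scene",*D(617,135),z+26)[:2].round(0),world("scene",*D(557,150),z)[:2].round(0))
E
```

```text
circles
 [[547.   53.9  40. ]
 [650.9  57.8  40. ]
 [655.6 -45.5  40. ]
 [552.4 -49.7  40. ]]
[103.7 104.  103.5 103.3] [601.5   4.1  40. ]
93.0
92.6
2.2
2.3
knobtop [ 606.9 -165.1   85. ]
mat [array([ 387., -237.]), array([ 644., -223.]), array([ 655., -422.]), array([ 399., -436.])]
stamp [ 444.  -285.5   64. ] [ 461.9 -262.5   20. ] 52.0 29.2
stamp [ 468.4 -384.9   64. ] [ 458.9 -413.    20. ] -109.0 29.7
dial (array([590.10232012, 248.07746762, 253.62004546]), np.float64(2.1023510929669853))
bar (array([412.91818078, 239.25624748, 284.09657078]), np.float64(2.777356950797205)) (array([397.88422867, 235.02296728, 231.25607719]), np.float64(31.898924126206634)) (array([427.90714336, 244.08497028, 333.97931378]), np.float64(33.163416700139265))
230 [580. 265.] [561. 295.] [525. 260.]
260 [594. 244.] [577. 273.] [541. 240.]
290 [609. 223.] [592. 250.] [557. 219.]
```

```bash
python3 - <<'E'
from h import *
b=cv2.imread("pics/side0.png");cv2.imwrite("pics/c_side.png",crop(b,170,185,370,335,4))
E
```

```text
(no output)
```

View pics/c_side.png

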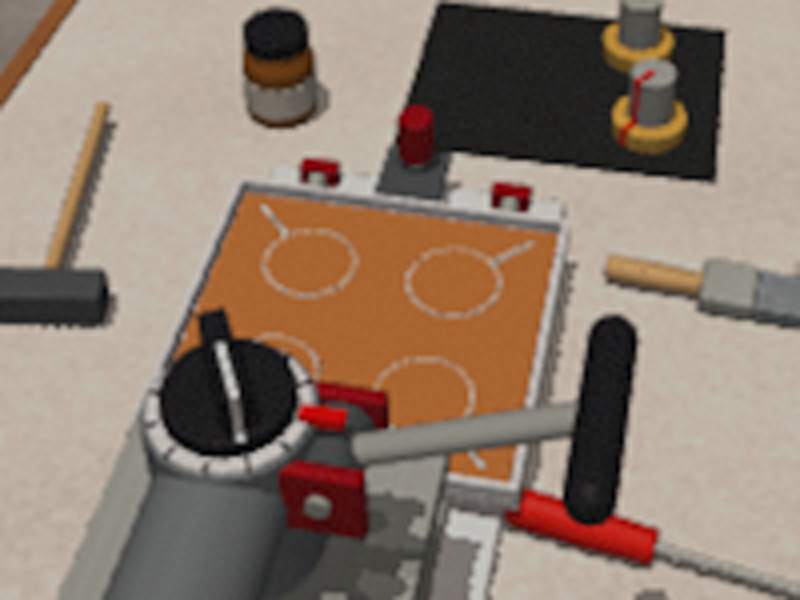

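```bash
cat >> h.py <<'E'
def plan(x,y,z,yaw=None):
    p,r,s=tool(); m=r.as_matrix(); cy=np.degrees(np.arctan2(m[1,0],m[0,0]))
    if yaw is None: yaw=cy
    da=(yaw-cy+180)%360-180
    t=R.from_euler('z',yaw,degrees=True).as_matrix()@np.diag([1,-1,-1]); d=t.T@(np.array([x,y,z])-p)/25
    n=int(np.ceil(max(abs(d).max(),1)))
    er=(r.inv()*R.from_matrix(R.from_euler('z',cy,degrees=True).as_matrix()@np.diag([1,-1,-1]))).as_rotvec(degrees=True)/6
    print("at",p.round(1),"yaw",cy.round(1),"q6",round(s["qpos"][5],2),"| az",round(-da/6,3),"then d",d.round(2),"=",n,"x",(d/n).round(3),"tiltfix",er.round(3),"t",round(s["time"],1),"F",np.round(s["force"],1),"w",round(s["grip_width"],1))
E
echo
```

Request:
jog_arm([
  {"dz": -1, "az": -1},
  {"dz": -1, "az": -1},
  {"dz": -1, "az": -1},
  {"dz": -1, "az": -1},
  {"dz": -1, "az": -1},
  {"dz": -1, "az": -1},
  {"dz": -1, "az": -1},
  {"dz": -1, "az": -1},
  {"az": -1},
  {"az": -1},
  {"az": -1},
  {"az": -1},
])

```text
invalid input at $.targets[0]: expected keys dx, dy, dz, ax, ay, az
```

Request:
jog_arm([
  {"az": -1},
  {"az": -1},
  {"az": -1},
  {"az": -1},
  {"az": -0.5},
])

```text
invalid input at $.targets[0]: expected keys dx, dy, dz, ax, ay, az
```

```bash
python3 -c "
from h import *
plan(590,248,400,120)"
```

```text
at [ 241.4 -629.8  230.2] yaw 21.0 q6 -0.15 | az -16.506 then d [23.44 29.63 -6.79] = 30 x [ 0.781  0.988 -0.226] tiltfix [-0.017 -0.003  0.   ] t 0.1 F [ 0.2 -0.   0.2] w 85.2
```

Request:
jog_arm([
  {"dx": 0, "dy": 0, "dz": -1, "ax": 0, "ay": 0, "az": -1},
  {"dx": 0, "dy": 0, "dz": -1, "ax": 0, "ay": 0, "az": -1},
  {"dx": 0, "dy": 0, "dz": -1, "ax": 0, "ay": 0, "az": -1},
  {"dx": 0, "dy": 0, "dz": -1, "ax": 0, "ay": 0, "az": -1},
  {"dx": 0, "dy": 0, "dz": -1, "ax": 0, "ay": 0, "az": -1},
  {"dx": 0, "dy": 0, "dz": -1, "ax": 0, "ay": 0, "az": -1},
  {"dx": 0, "dy": 0, "dz": -1, "ax": 0, "ay": 0, "az": -1},
  {"dx": 0, "dy": 0, "dz": 0, "ax": 0, "ay": 0, "az": -1},
  {"dx": 0, "dy": 0, "dz": 0, "ax": 0, "ay": 0, "az": -1},
  {"dx": 0, "dy": 0, "dz": 0, "ax": 0, "ay": 0, "az": -1},
  {"dx": 0, "dy": 0, "dz": 0, "ax": 0, "ay": 0, "az": -1},
  {"dx": 0, "dy": 0, "dz": 0, "ax": 0, "ay": 0, "az": -1},
])

```text
time: 1.15
tool_pos: [241.4, -630.2, 405.7]
tcp_rot: [-0.0, 0.687, 0.727, 0.0]
force: [-0.2, 0.5, 0.1]
grip_width: 85.4
```

Request:
jog_arm([
  {"dx": 0, "dy": 0, "dz": 0, "ax": 0, "ay": 0, "az": -1},
  {"dx": 0, "dy": 0, "dz": 0, "ax": 0, "ay": 0, "az": -1},
  {"dx": 0, "dy": 0, "dz": 0, "ax": 0, "ay": 0, "az": -1},
  {"dx": 0, "dy": 0, "dz": 0, "ax": 0, "ay": 0, "az": -1},
  {"dx": 0, "dy": 0, "dz": 0, "ax": 0, "ay": 0, "az": -0.5},
  {"dx": 0.78, "dy": 1, "dz": 0, "ax": 0, "ay": 0, "az": 0},
  {"dx": 0.78, "dy": 1, "dz": 0, "ax": 0, "ay": 0, "az": 0},
  {"dx": 0.78, "dy": 1, "dz": 0, "ax": 0, "ay": 0, "az": 0},
  {"dx": 0.78, "dy": 1, "dz": 0, "ax": 0, "ay": 0, "az": 0},
  {"dx": 0.78, "dy": 1, "dz": 0, "ax": 0, "ay": 0, "az": 0},
  {"dx": 0.78, "dy": 1, "dz": 0, "ax": 0, "ay": 0, "az": 0},
  {"dx": 0.78, "dy": 1, "dz": 0, "ax": 0, "ay": 0, "az": 0},
])

```text
time: 2.15
tool_pos: [325.2, -423.1, 405.9]
tcp_rot: [-0.0, 0.5, 0.866, 0.0]
force: [0.1, -0.0, 0.8]
grip_width: 85.5
```

```bash
python3 -c "
from h import *
plan(590,248,400,120)"
```

```text
at [ 325.2 -423.1  405.9] yaw 119.9 q6 -1.63 | az -0.01 then d [17.95 22.59  0.24] = 23 x [0.78  0.982 0.01 ] tiltfix [ 0.001 -0.005 -0.   ] t 2.1 F [ 0.1 -0.   0.8] w 85.5
```

Request:
jog_arm([
  {"dx": 0.78, "dy": 0.98, "dz": 0, "ax": 0, "ay": 0, "az": 0},
  {"dx": 0.78, "dy": 0.98, "dz": 0, "ax": 0, "ay": 0, "az": 0},
  {"dx": 0.78, "dy": 0.98, "dz": 0, "ax": 0, "ay": 0, "az": 0},
  {"dx": 0.78, "dy": 0.98, "dz": 0, "ax": 0, "ay": 0, "az": 0},
  {"dx": 0.78, "dy": 0.98, "dz": 0, "ax": 0, "ay": 0, "az": 0},
  {"dx": 0.78, "dy": 0.98, "dz": 0, "ax": 0, "ay": 0, "az": 0},
  {"dx": 0.78, "dy": 0.98, "dz": 0, "ax": 0, "ay": 0, "az": 0},
  {"dx": 0.78, "dy": 0.98, "dz": 0, "ax": 0, "ay": 0, "az": 0},
  {"dx": 0.78, "dy": 0.98, "dz": 0, "ax": 0, "ay": 0, "az": 0},
  {"dx": 0.78, "dy": 0.98, "dz": 0, "ax": 0, "ay": 0, "az": 0},
  {"dx": 0.78, "dy": 0.98, "dz": 0, "ax": 0, "ay": 0, "az": 0},
  {"dx": 0.78, "dy": 0.98, "dz": 0, "ax": 0, "ay": 0, "az": 0},
])

```text
time: 3.15
tool_pos: [462.9, -73.5, 406.1]
tcp_rot: [-0.0, 0.5, 0.866, -0.0]
force: [0.7, -0.6, -0.6]
grip_width: 85.5
```

Request:
jog_arm([
  {"dx": 0.78, "dy": 0.98, "dz": 0, "ax": 0, "ay": 0, "az": 0},
  {"dx": 0.78, "dy": 0.98, "dz": 0, "ax": 0, "ay": 0, "az": 0},
  {"dx": 0.78, "dy": 0.98, "dz": 0, "ax": 0, "ay": 0, "az": 0},
  {"dx": 0.78, "dy": 0.98, "dz": 0, "ax": 0, "ay": 0, "az": 0},
  {"dx": 0.78, "dy": 0.98, "dz": 0, "ax": 0, "ay": 0, "az": 0},
  {"dx": 0.78, "dy": 0.98, "dz": 0, "ax": 0, "ay": 0, "az": 0},
  {"dx": 0.78, "dy": 0.98, "dz": 0, "ax": 0, "ay": 0, "az": 0},
  {"dx": 0.78, "dy": 0.98, "dz": 0, "ax": 0, "ay": 0, "az": 0},
  {"dx": 0.78, "dy": 0.98, "dz": 0, "ax": 0, "ay": 0, "az": 0},
  {"dx": 0.78, "dy": 0.98, "dz": 0, "ax": 0, "ay": 0, "az": 0},
  {"dx": 0.78, "dy": 0.98, "dz": 0, "ax": 0, "ay": 0, "az": 0},
  {"dx": 0, "dy": 0, "dz": 0, "ax": 0, "ay": 0, "az": 0},
])

```text
time: 4.15
tool_pos: [589.6, 249.6, 404.2]
tcp_rot: [-0.001, 0.498, 0.867, 0.0]
force: [-0.3, 0.0, 0.2]
grip_width: 85.4
```

```bash
python3 -c "
from h import *
plan(590,248,400,120)
K,E,_=cal('wrist'); np.savez('w1.npz',K=K,E=E)
cv2.imwrite('pics/w1.png',viewer.camera('wrist'))
im=cv2.imread('pics/w1.png')
for z in (250,280): print(pix('wrist',[590,248,z],K,E))
cv2.imwrite('pics/w1c.png',crop(im,150,100,410,320,3)[:600,:780])
"
```

```text
at [589.6 249.6 404.2] yaw 120.2 q6 -0.29 | az 0.034 then d [-0.06 -0.02  0.17] = 1 x [-0.062 -0.019  0.168] tiltfix [-0.013 -0.024  0.   ] t 4.2 F [-0.3  0.   0.2] w 85.4
[278.04203411 191.78303444]
[277.768363   202.92899271]
```

View pics/w1c.png

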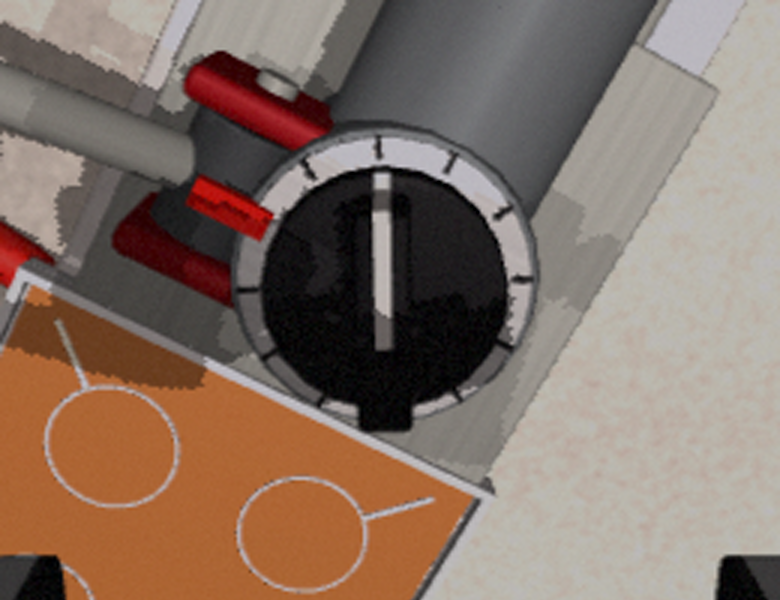

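The dial's white line points along about 120.5° in world axes and the disc top is at z≈254. The dial centre is about (591,246.5). It needs about +62°.

Request:
jog_arm([
  {"dx": -0.13, "dy": 0, "dz": 1, "ax": 0, "ay": 0, "az": 0},
  {"dx": 0, "dy": 0, "dz": 1, "ax": 0, "ay": 0, "az": 0},
  {"dx": 0, "dy": 0, "dz": 1, "ax": 0, "ay": 0, "az": 0},
  {"dx": 0, "dy": 0, "dz": 1, "ax": 0, "ay": 0, "az": 0},
  {"dx": 0, "dy": 0, "dz": 1, "ax": 0, "ay": 0, "az": 0},
  {"dx": 0, "dy": 0, "dz": 0.5, "ax": 0, "ay": 0, "az": 0},
  {"dx": 0, "dy": 0, "dz": 0.3, "ax": 0, "ay": 0, "az": 0},
  {"dx": 0, "dy": 0, "dz": 0, "ax": 0, "ay": 0, "az": 0},
])

```text
time: 4.87
tool_pos: [590.1, 241.7, 259.6]
tcp_rot: [-0.001, 0.501, 0.866, -0.001]
force: [0.1, 0.7, 0.5]
grip_width: 85.2
```

Request:
jog_arm([
  {"dx": 0, "dy": 0, "dz": 0, "ax": 0, "ay": 0, "az": 0},
  {"dx": 0, "dy": 0, "dz": 0, "ax": 0, "ay": 0, "az": 0},
  {"dx": 0, "dy": 0, "dz": 0, "ax": 0, "ay": 0, "az": 0},
  {"dx": 0, "dy": 0, "dz": 0, "ax": 0, "ay": 0, "az": 0},
  {"dx": 0, "dy": 0, "dz": 0, "ax": 0, "ay": 0, "az": 0},
  {"dx": 0, "dy": 0, "dz": 0, "ax": 0, "ay": 0, "az": 0},
  {"dx": 0, "dy": 0, "dz": 0, "ax": 0, "ay": 0, "az": 0},
  {"dx": 0, "dy": 0, "dz": 0, "ax": 0, "ay": 0, "az": 0},
], grip=1)

```text
time: 5.53
tool_pos: [591.5, 242.6, 263.5]
tcp_rot: [0.001, 0.5, 0.866, 0.001]
force: [-0.9, -0.7, 5.6]
grip_width: 13.2
```

Request:
jog_arm([
  {"dx": 0, "dy": 0, "dz": -0.12, "ax": 0, "ay": 0, "az": 0},
  {"dx": 0, "dy": 0.017, "dz": 0, "ax": 0, "ay": 0, "az": -1},
  {"dx": 0, "dy": 0.017, "dz": 0, "ax": 0, "ay": 0, "az": -1},
  {"dx": 0, "dy": 0.017, "dz": 0, "ax": 0, "ay": 0, "az": -1},
  {"dx": 0, "dy": 0.017, "dz": 0, "ax": 0, "ay": 0, "az": -1},
  {"dx": 0, "dy": 0.017, "dz": 0, "ax": 0, "ay": 0, "az": -1},
  {"dx": 0, "dy": 0.017, "dz": 0, "ax": 0, "ay": 0, "az": -1},
  {"dx": 0, "dy": 0.017, "dz": 0, "ax": 0, "ay": 0, "az": -1},
  {"dx": 0, "dy": 0.017, "dz": 0, "ax": 0, "ay": 0, "az": -1},
  {"dx": 0, "dy": 0.017, "dz": 0, "ax": 0, "ay": 0, "az": -1},
  {"dx": 0, "dy": 0.017, "dz": 0, "ax": 0, "ay": 0, "az": -1},
  {"dx": 0, "dy": 0, "dz": 0, "ax": 0, "ay": 0, "az": -0.35},
])

```text
time: 6.53
tool_pos: [593.2, 245.7, 263.6]
tcp_rot: [0.0, -0.02, 1.0, -0.0]
force: [1.9, -0.4, -0.3]
grip_width: 12.9
```

Request:
jog_arm([
  {"dx": 0, "dy": 0, "dz": 0, "ax": 0, "ay": 0, "az": 0},
  {"dx": 0, "dy": 0, "dz": 0, "ax": 0, "ay": 0, "az": 0},
  {"dx": 0, "dy": 0, "dz": 0, "ax": 0, "ay": 0, "az": 0},
])

```text
time: 6.78
tool_pos: [593.2, 245.7, 263.5]
tcp_rot: [0.0, -0.018, 1.0, -0.0]
force: [1.5, 0.2, -3.0]
grip_width: 13.2
```

```bash
python3 -c "
from h import *
plan(590,246,400,182.4); print(status.read_state()['moment'])"
```

```text
at [593.2 245.7 263.5] yaw -178.0 q6 -1.37 | az -0.065 then d [ 0.13  0.02 -5.46] = 6 x [ 0.021  0.003 -0.91 ] tiltfix [-0.004  0.001 -0.   ] t 6.8 F [ 1.5  0.2 -3. ] w 13.2
[-0.09226    -0.45052219 -0.02296816]
```

Request:
jog_arm([
  {"dx": 0, "dy": 0, "dz": 0, "ax": 0, "ay": 0, "az": 0},
  {"dx": 0, "dy": 0, "dz": 0, "ax": 0, "ay": 0, "az": 0},
  {"dx": 0, "dy": 0, "dz": 0, "ax": 0, "ay": 0, "az": 0},
  {"dx": 0, "dy": 0, "dz": -0.5, "ax": 0, "ay": 0, "az": 0},
  {"dx": 0, "dy": 0, "dz": -1, "ax": 0, "ay": 0, "az": 0},
  {"dx": 0, "dy": 0, "dz": -1, "ax": 0, "ay": 0, "az": 0},
  {"dx": 0, "dy": 0, "dz": -1, "ax": 0, "ay": 0, "az": 0},
  {"dx": 0, "dy": 0, "dz": -1, "ax": 0, "ay": 0, "az": 0},
  {"dx": 0, "dy": 0, "dz": -1, "ax": 0, "ay": 0, "az": 0},
  {"dx": 0, "dy": 0, "dz": 0, "ax": 0, "ay": 0, "az": 0},
], grip=0.2)

```text
time: 7.62
tool_pos: [594.3, 246.4, 411.1]
tcp_rot: [0.006, -0.018, 1.0, 0.001]
force: [0.7, 0.3, 1.5]
grip_width: 34.2
```

```bash
python3 -c "
from h import *
plan(590,246,400,182.4)
K,E,_=cal('wrist'); np.savez('w2.npz',K=K,E=E)
im=viewer.camera('wrist');cv2.imwrite('pics/w2.png',im)
cv2.imwrite('pics/w2c.png',crop(im,180,80,380,280,3))
"
```

```text
at [594.3 246.4 411.1] yaw -177.9 q6 -1.37 | az -0.056 then d [ 0.17 -0.01  0.44] = 1 x [ 0.171 -0.008  0.442] tiltfix [0.026 0.12  0.   ] t 7.6 F [0.7 0.3 1.5] w 34.2
```

View pics/w2c.png

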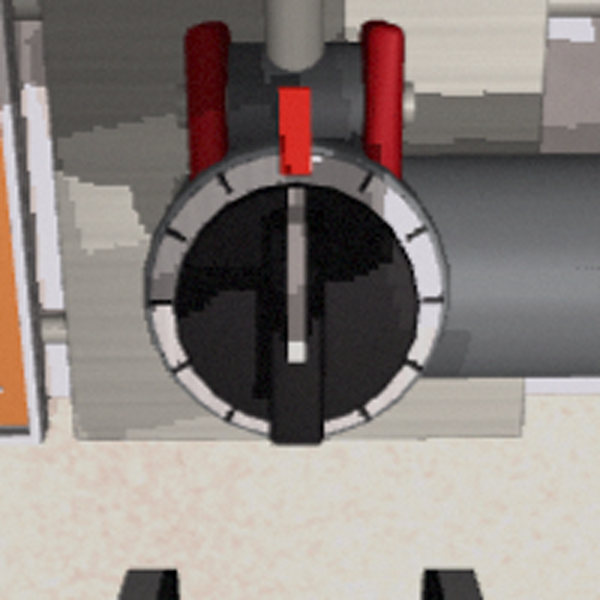

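The white line now points straight at the red pointer. Next come the stamps: I'll turn the wrist to yaw 60° and move above the mat.

Request:
jog_arm([
  {"dx": 0, "dy": 0, "dz": 0, "ax": 0, "ay": 0.1, "az": 1},
  {"dx": 0, "dy": 0, "dz": 0, "ax": 0, "ay": 0, "az": 1},
  {"dx": 0, "dy": 0, "dz": 0, "ax": 0, "ay": 0, "az": 1},
  {"dx": 0, "dy": 0, "dz": 0, "ax": 0, "ay": 0, "az": 1},
  {"dx": 0, "dy": 0, "dz": 0, "ax": 0, "ay": 0, "az": 1},
  {"dx": 0, "dy": 0, "dz": 0, "ax": 0, "ay": 0, "az": 1},
  {"dx": 0, "dy": 0, "dz": 0, "ax": 0, "ay": 0, "az": 1},
  {"dx": 0, "dy": 0, "dz": 0, "ax": 0, "ay": 0, "az": 1},
  {"dx": 0, "dy": 0, "dz": 0, "ax": 0, "ay": 0, "az": 1},
  {"dx": 0, "dy": 0, "dz": 0, "ax": 0, "ay": 0, "az": 1},
  {"dx": 0, "dy": 0, "dz": 0, "ax": 0, "ay": 0, "az": 1},
  {"dx": 0, "dy": 0, "dz": 0, "ax": 0, "ay": 0, "az": 1},
], grip=-1)

```text
time: 8.67
tool_pos: [592.5, 245.9, 400.7]
tcp_rot: [-0.005, 0.575, 0.818, -0.004]
force: [0.5, 0.0, -0.3]
grip_width: 85.7
```

Request:
jog_arm([
  {"dx": 0, "dy": 0, "dz": 0, "ax": 0, "ay": 0, "az": 1},
  {"dx": 0, "dy": 0, "dz": 0, "ax": 0, "ay": 0, "az": 1},
  {"dx": 0, "dy": 0, "dz": 0, "ax": 0, "ay": 0, "az": 1},
  {"dx": 0, "dy": 0, "dz": 0, "ax": 0, "ay": 0, "az": 1},
  {"dx": 0, "dy": 0, "dz": 0, "ax": 0, "ay": 0, "az": 1},
  {"dx": 0, "dy": 0, "dz": 0, "ax": 0, "ay": 0, "az": 1},
  {"dx": 0, "dy": 0, "dz": 0, "ax": 0, "ay": 0, "az": 1},
  {"dx": 0, "dy": 0, "dz": 0, "ax": 0, "ay": 0, "az": 1},
  {"dx": 0, "dy": 0, "dz": 0, "ax": 0, "ay": 0, "az": 0.3},
  {"dx": 0, "dy": 0, "dz": 0, "ax": 0, "ay": 0, "az": 0},
])

```text
time: 9.5
tool_pos: [592.6, 245.9, 400.8]
tcp_rot: [-0.003, 0.865, 0.502, -0.005]
force: [0.2, 0.1, 0.2]
grip_width: 85.0
```

```bash
python3 -c "
from h import *
plan(456,-335,340,60)"
```

```text
at [592.6 245.9 400.8] yaw 60.2 q6 0.75 | az 0.039 then d [-22.85   6.89   2.43] = 23 x [-0.994  0.299  0.106] tiltfix [-0.102  0.06  -0.   ] t 9.5 F [0.2 0.1 0.2] w 85.0
```

Request:
jog_arm([
  {"dx": -1, "dy": 0.3, "dz": 0.1, "ax": -0.1, "ay": 0.06, "az": 0},
  {"dx": -1, "dy": 0.3, "dz": 0.1, "ax": 0, "ay": 0, "az": 0},
  {"dx": -1, "dy": 0.3, "dz": 0.1, "ax": 0, "ay": 0, "az": 0},
  {"dx": -1, "dy": 0.3, "dz": 0.1, "ax": 0, "ay": 0, "az": 0},
  {"dx": -1, "dy": 0.3, "dz": 0.1, "ax": 0, "ay": 0, "az": 0},
  {"dx": -1, "dy": 0.3, "dz": 0.1, "ax": 0, "ay": 0, "az": 0},
  {"dx": -1, "dy": 0.3, "dz": 0.1, "ax": 0, "ay": 0, "az": 0},
  {"dx": -1, "dy": 0.3, "dz": 0.1, "ax": 0, "ay": 0, "az": 0},
  {"dx": -1, "dy": 0.3, "dz": 0.1, "ax": 0, "ay": 0, "az": 0},
  {"dx": -1, "dy": 0.3, "dz": 0.1, "ax": 0, "ay": 0, "az": 0},
  {"dx": -1, "dy": 0.3, "dz": 0.1, "ax": 0, "ay": 0, "az": 0},
  {"dx": -1, "dy": 0.3, "dz": 0.1, "ax": 0, "ay": 0, "az": 0},
])

```text
time: 10.5
tool_pos: [521.5, -60.2, 371.0]
tcp_rot: [-0.0, 0.865, 0.503, 0.001]
force: [0.6, -0.2, 0.1]
grip_width: 85.4
```

Request:
jog_arm([
  {"dx": -1, "dy": 0.3, "dz": 0.1, "ax": 0, "ay": 0, "az": 0},
  {"dx": -1, "dy": 0.3, "dz": 0.1, "ax": 0, "ay": 0, "az": 0},
  {"dx": -1, "dy": 0.3, "dz": 0.1, "ax": 0, "ay": 0, "az": 0},
  {"dx": -1, "dy": 0.3, "dz": 0.1, "ax": 0, "ay": 0, "az": 0},
  {"dx": -1, "dy": 0.3, "dz": 0.1, "ax": 0, "ay": 0, "az": 0},
  {"dx": -1, "dy": 0.3, "dz": 0.1, "ax": 0, "ay": 0, "az": 0},
  {"dx": -1, "dy": 0.3, "dz": 0.1, "ax": 0, "ay": 0, "az": 0},
  {"dx": -1, "dy": 0.3, "dz": 0.1, "ax": 0, "ay": 0, "az": 0},
  {"dx": -1, "dy": 0.3, "dz": 0.1, "ax": 0, "ay": 0, "az": 0},
  {"dx": -1, "dy": 0.3, "dz": 0.1, "ax": 0, "ay": 0, "az": 0},
  {"dx": -1, "dy": 0.3, "dz": 0.1, "ax": 0, "ay": 0, "az": 0},
  {"dx": 0, "dy": 0, "dz": 0, "ax": 0, "ay": 0, "az": 0},
])

```text
time: 11.5
tool_pos: [455.9, -342.2, 342.1]
tcp_rot: [-0.001, 0.866, 0.501, -0.0]
force: [-0.6, 0.5, -0.1]
grip_width: 85.5
```

```bash
python3 -c "
from h import *
plan(444,-285.5,120,60)
K,E,_=cal('wrist'); np.savez('w3.npz',K=K,E=E)
im=viewer.camera('wrist');cv2.imwrite('pics/w3.png',im)
for p in [(444,-285.5,64),(468.4,-384.9,64)]: print(pix('wrist',p,K,E))
cv2.imwrite('pics/w3c.png',crop(im,150,80,410,280,3))
"
```

```text
at [ 455.9 -342.2  342.1] yaw 60.1 q6 -0.3 | az 0.014 then d [ 1.73 -1.55  8.88] = 9 x [ 0.192 -0.172  0.987] tiltfix [-0.012 -0.003  0.   ] t 11.5 F [-0.6  0.5 -0.1] w 85.5
[244.38894163 120.92348676]
[307.55174923 186.54723218]
```

View pics/w3c.png

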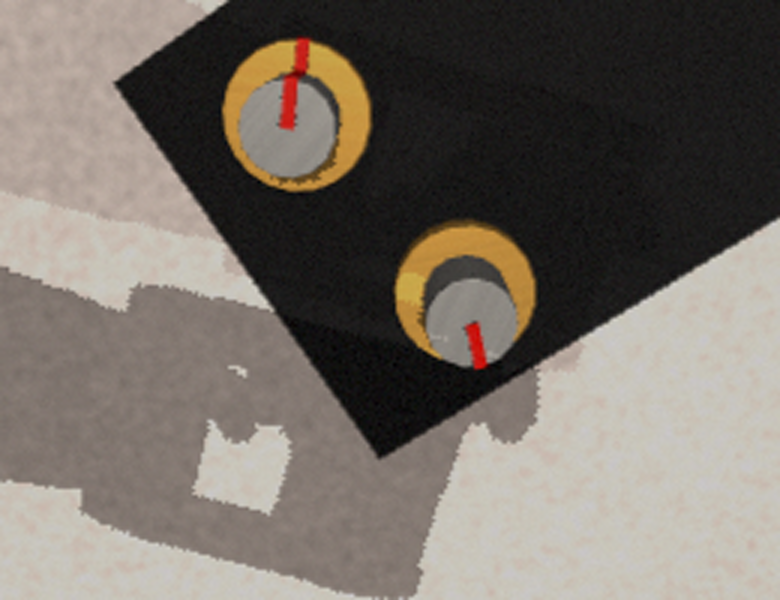

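```bash
python3 -c "
from h import *
f=np.load('w3.npz');K,E=f['K'],f['E']
W=lambda x,y,z:world('wrist',x/3+150,y/3+80,z,K,E)
for c,e in (((287,127),(292,78)),((472,323),(481,369))):
  a=W(*c,64);b=W(*e,64);d=b-a;print(a.round(1),np.degrees(np.arctan2(d[1],d[0])).round(1),np.linalg.norm(d).round(1))
a=W(287,127,64);b=W(302,40,20);d=b-a;print(np.degrees(np.arctan2(d[1],d[0])).round(1),np.linalg.norm(d))
print(W(297,115,20),W(466,290,20))
T=lambda x,y:(x/4+235,y/4+180)
for p,q in(((464,232),(516,234)),((159,222),(108,220)),((313,97),(314,58)),((308,366),(307,413))):
  d=world('scene',*T(*q),40)-world('scene',*T(*p),40);print('chalk',np.degrees(np.arctan2(d[1],d[0])).round(1))
plan(444,-285.5,120,60)
"
```

```text
[ 444.4 -287.5   64. ] 52.5 17.4
[ 467.5 -386.    64. ] -107.9 19.0
54.4 52.71419120423127
[ 444.64087086 -287.40525511   20.        ] [ 468.92385011 -384.27719071   20.        ]
chalk 47.2
chalk -132.9
chalk 137.1
chalk -42.7
at [ 456.5 -340.3  342.5] yaw 60.1 q6 -0.3 | az 0.02 then d [ 1.65 -1.53  8.9 ] = 9 x [ 0.183 -0.17   0.989] tiltfix [-0.013 -0.019  0.   ] t 11.6 F [0.8 1.3 0.6] w 85.2
```

Request:
jog_arm([
  {"dx": 0.8, "dy": -0.75, "dz": 1, "ax": 0, "ay": 0, "az": 0},
  {"dx": 0.8, "dy": -0.74, "dz": 1, "ax": 0, "ay": 0, "az": 0},
  {"dx": 0, "dy": 0, "dz": 1, "ax": 0, "ay": 0, "az": 0},
  {"dx": 0, "dy": 0, "dz": 1, "ax": 0, "ay": 0, "az": 0},
  {"dx": 0, "dy": 0, "dz": 1, "ax": 0, "ay": 0, "az": 0},
  {"dx": 0, "dy": 0, "dz": 1, "ax": 0, "ay": 0, "az": 0},
  {"dx": 0, "dy": 0, "dz": 1, "ax": 0, "ay": 0, "az": 0},
  {"dx": 0, "dy": 0, "dz": 1, "ax": 0, "ay": 0, "az": 0},
  {"dx": 0, "dy": 0, "dz": 0, "ax": 0, "ay": 0, "az": 0},
])

```text
time: 12.3
tool_pos: [442.8, -281.8, 138.3]
tcp_rot: [-0.005, 0.864, 0.503, -0.001]
force: [-0.7, -0.3, -0.4]
grip_width: 85.6
```

```bash
python3 -c "
from h import *
plan(444.3,-286.8,29,60)"
```

```text
at [ 442.8 -281.8  138.3] yaw 60.4 q6 -0.24 | az 0.059 then d [-0.14  0.15  4.37] = 5 x [-0.029  0.031  0.874] tiltfix [-0.091 -0.041  0.   ] t 12.3 F [-0.7 -0.3 -0.4] w 85.6
```

Request:
jog_arm([
  {"dx": -0.14, "dy": 0.15, "dz": 0.9, "ax": -0.08, "ay": -0.04, "az": 0.05},
  {"dx": 0, "dy": 0, "dz": 0.9, "ax": 0, "ay": 0, "az": 0},
  {"dx": 0, "dy": 0, "dz": 0.9, "ax": 0, "ay": 0, "az": 0},
  {"dx": 0, "dy": 0, "dz": 0.9, "ax": 0, "ay": 0, "az": 0},
  {"dx": 0, "dy": 0, "dz": 0.5, "ax": 0, "ay": 0, "az": 0},
  {"dx": 0, "dy": 0, "dz": 0.25, "ax": 0, "ay": 0, "az": 0},
  {"dx": 0, "dy": 0, "dz": 0, "ax": 0, "ay": 0, "az": 0},
  {"dx": 0, "dy": 0, "dz": 0, "ax": 0, "ay": 0, "az": 0},
])

```text
time: 12.97
tool_pos: [448.4, -291.5, 36.3]
tcp_rot: [0.006, 0.866, 0.5, 0.001]
force: [0.6, 0.1, 0.7]
grip_width: 85.5
```

```bash
python3 -c "
from h import *
plan(444.3,-286.8,29,60)"
```

```text
at [ 448.4 -291.5   36.3] yaw 60.0 q6 -0.24 | az -0.003 then d [ 0.08 -0.24  0.29] = 1 x [ 0.083 -0.235  0.293] tiltfix [0.107 0.031 0.   ] t 13.0 F [0.6 0.1 0.7] w 85.5
```

Request:
jog_arm([
  {"dx": 0, "dy": -0.1, "dz": 0.1, "ax": 0.09, "ay": 0.03, "az": 0},
  {"dx": 0, "dy": 0, "dz": 0, "ax": 0, "ay": 0, "az": 0},
  {"dx": 0, "dy": 0, "dz": 0, "ax": 0, "ay": 0, "az": 0},
  {"dx": 0, "dy": 0, "dz": 0, "ax": 0, "ay": 0, "az": 0},
])

```text
time: 13.3
tool_pos: [445.8, -290.2, 33.3]
tcp_rot: [0.001, 0.866, 0.5, 0.0]
force: [0.6, -0.4, 0.1]
grip_width: 85.4
```

```bash
python3 -c "
from h import *
plan(444.3,-286.8,29,60)"
```

```text
at [ 445.8 -290.2   33.3] yaw 60.0 q6 -0.24 | az -0.007 then d [ 0.09 -0.12  0.17] = 1 x [ 0.09  -0.12   0.174] tiltfix [0.014 0.001 0.   ] t 13.3 F [ 0.6 -0.4  0.1] w 85.4
```

Request:
jog_arm([
  {"dx": 0.09, "dy": -0.12, "dz": 0.15, "ax": 0, "ay": 0, "az": 0},
  {"dx": 0, "dy": 0, "dz": 0, "ax": 0, "ay": 0, "az": 0},
])

```text
time: 13.47
tool_pos: [443.4, -285.6, 28.3]
tcp_rot: [-0.001, 0.866, 0.5, -0.0]
force: [-1.1, -0.4, 0.2]
grip_width: 85.2
```

Request:
jog_arm([
  {"dx": 0, "dy": 0, "dz": 0, "ax": 0, "ay": 0, "az": 0},
  {"dx": 0, "dy": 0, "dz": 0, "ax": 0, "ay": 0, "az": 0},
  {"dx": 0, "dy": 0, "dz": 0, "ax": 0, "ay": 0, "az": 0},
  {"dx": 0, "dy": 0, "dz": 0, "ax": 0, "ay": 0, "az": 0},
  {"dx": 0, "dy": 0, "dz": 0, "ax": 0, "ay": 0, "az": 0},
  {"dx": 0, "dy": 0, "dz": 0, "ax": 0, "ay": 0, "az": 0},
  {"dx": 0, "dy": 0, "dz": 0, "ax": 0, "ay": 0, "az": 0},
], grip=1)

```text
time: 14.05
tool_pos: [444.3, -286.8, 29.2]
tcp_rot: [0.0, 0.866, 0.5, 0.0]
force: [0.9, -0.1, 1.8]
grip_width: 35.0
```

```bash
python3 -c "
from h import *
plan(650.5,58,150,54.9)"
```

```text
at [ 444.3 -286.8   29.2] yaw 60.0 q6 -0.24 | az 0.843 then d [16.03 -1.18 -4.83] = 17 x [ 0.943 -0.069 -0.284] tiltfix [ 0.011 -0.    -0.   ] t 14.1 F [ 0.9 -0.1  1.8] w 35.0
```

Request:
jog_arm([
  {"dx": 0, "dy": 0, "dz": -0.97, "ax": 0, "ay": 0, "az": 0},
  {"dx": 0, "dy": 0, "dz": -0.97, "ax": 0, "ay": 0, "az": 0},
  {"dx": 0, "dy": 0, "dz": -0.97, "ax": 0, "ay": 0, "az": 0},
  {"dx": 0, "dy": 0, "dz": -0.97, "ax": 0, "ay": 0, "az": 0},
  {"dx": 0, "dy": 0, "dz": -0.97, "ax": 0, "ay": 0, "az": 0},
  {"dx": 0, "dy": 0, "dz": 0, "ax": 0, "ay": 0, "az": 0.84},
  {"dx": 0.94, "dy": -0.07, "dz": 0, "ax": 0, "ay": 0, "az": 0},
  {"dx": 0.94, "dy": -0.07, "dz": 0, "ax": 0, "ay": 0, "az": 0},
  {"dx": 0.94, "dy": -0.07, "dz": 0, "ax": 0, "ay": 0, "az": 0},
  {"dx": 0.94, "dy": -0.07, "dz": 0, "ax": 0, "ay": 0, "az": 0},
  {"dx": 0.94, "dy": -0.07, "dz": 0, "ax": 0, "ay": 0, "az": 0},
  {"dx": 0.94, "dy": -0.07, "dz": 0, "ax": 0, "ay": 0, "az": 0},
])

```text
time: 15.05
tool_pos: [515.7, -163.4, 148.6]
tcp_rot: [-0.001, 0.887, 0.461, -0.001]
force: [0.7, 0.4, -3.7]
grip_width: 34.5
```

Request:
jog_arm([
  {"dx": 0.94, "dy": -0.07, "dz": 0, "ax": 0, "ay": 0, "az": 0},
  {"dx": 0.94, "dy": -0.07, "dz": 0, "ax": 0, "ay": 0, "az": 0},
  {"dx": 0.94, "dy": -0.07, "dz": 0, "ax": 0, "ay": 0, "az": 0},
  {"dx": 0.94, "dy": -0.07, "dz": 0, "ax": 0, "ay": 0, "az": 0},
  {"dx": 0.94, "dy": -0.07, "dz": 0, "ax": 0, "ay": 0, "az": 0},
  {"dx": 0.94, "dy": -0.07, "dz": 0, "ax": 0, "ay": 0, "az": 0},
  {"dx": 0.94, "dy": -0.07, "dz": 0, "ax": 0, "ay": 0, "az": 0},
  {"dx": 0.94, "dy": -0.07, "dz": 0, "ax": 0, "ay": 0, "az": 0},
  {"dx": 0.94, "dy": -0.07, "dz": 0, "ax": 0, "ay": 0, "az": 0},
  {"dx": 0.94, "dy": -0.07, "dz": 0, "ax": 0, "ay": 0, "az": 0},
  {"dx": 0.94, "dy": -0.07, "dz": 0, "ax": 0, "ay": 0, "az": 0},
  {"dx": 0, "dy": 0, "dz": 0, "ax": 0, "ay": 0, "az": 0},
])

```text
time: 16.05
tool_pos: [649.6, 61.1, 148.5]
tcp_rot: [-0.001, 0.887, 0.462, 0.0]
force: [0.2, -0.4, -3.1]
grip_width: 34.5
```

Request:
jog_arm([
  {"dx": 0, "dy": 0, "dz": 1, "ax": 0, "ay": 0, "az": 0},
  {"dx": 0, "dy": 0, "dz": 0.8, "ax": 0, "ay": 0, "az": 0},
  {"dx": 0, "dy": 0, "dz": 0.6, "ax": 0, "ay": 0, "az": 0},
  {"dx": 0, "dy": 0, "dz": 0, "ax": 0, "ay": 0, "az": 0},
  {"dx": 0, "dy": 0, "dz": 0, "ax": 0, "ay": 0, "az": 0},
  {"dx": 0, "dy": 0, "dz": 0, "ax": 0, "ay": 0, "az": 0},
  {"dx": 0, "dy": 0, "dz": 0, "ax": 0, "ay": 0, "az": 0},
])

```text
time: 16.63
tool_pos: [650.4, 57.2, 92.1]
tcp_rot: [0.001, 0.887, 0.461, 0.001]
force: [0.2, -0.2, -3.6]
grip_width: 34.6
```

```bash
python3 -c "
from h import *
plan(650.5,58,66,54.9)"
```

```text
at [650.4  57.2  92.1] yaw 54.9 q6 0.55 | az 0.001 then d [ 0.03 -0.01  1.04] = 2 x [ 0.014 -0.007  0.521] tiltfix [ 0.028 -0.017 -0.   ] t 16.6 F [ 0.2 -0.2 -3.6] w 34.6
```

Request:
jog_arm([
  {"dx": 0.03, "dy": 0, "dz": 0.5, "ax": 0, "ay": 0, "az": 0},
  {"dx": 0, "dy": 0, "dz": 0.4, "ax": 0, "ay": 0, "az": 0},
  {"dx": 0, "dy": 0, "dz": 0.13, "ax": 0, "ay": 0, "az": 0},
  {"dx": 0, "dy": 0, "dz": 0, "ax": 0, "ay": 0, "az": 0},
  {"dx": 0, "dy": 0, "dz": 0, "ax": 0, "ay": 0, "az": 0},
])

```text
time: 17.05
tool_pos: [650.0, 58.1, 65.3]
tcp_rot: [0.0, 0.887, 0.461, 0.0]
force: [-1.2, -0.5, 3.4]
grip_width: 35.0
```

```bash
python3 -c "
from h import *
plan(650.5,58,65,54.9)"
```

```text
at [650.   58.1  65.3] yaw 54.9 q6 0.55 | az 0.004 then d [0.01 0.02 0.01] = 1 x [0.008 0.021 0.013] tiltfix [ 0.005 -0.002 -0.   ] t 17.1 F [-1.2 -0.5  3.4] w 35.0
```

Contact force is +3.4 N, so the stamp is seated. I'll open and lift, then go for stamp B.

Request:
jog_arm([
  {"dx": 0, "dy": 0, "dz": 0, "ax": 0, "ay": 0, "az": 0},
  {"dx": 0, "dy": 0, "dz": 0, "ax": 0, "ay": 0, "az": 0},
  {"dx": 0, "dy": 0, "dz": 0, "ax": 0, "ay": 0, "az": 0},
  {"dx": 0, "dy": 0, "dz": 0, "ax": 0, "ay": 0, "az": 0},
  {"dx": 0, "dy": 0, "dz": 0, "ax": 0, "ay": 0, "az": 0},
  {"dx": 0, "dy": 0, "dz": -0.5, "ax": 0, "ay": 0, "az": 0},
  {"dx": 0, "dy": 0, "dz": -1, "ax": 0, "ay": 0, "az": 0},
  {"dx": 0, "dy": 0, "dz": -1, "ax": 0, "ay": 0, "az": 0},
  {"dx": 0, "dy": 0, "dz": -1, "ax": 0, "ay": 0, "az": 0},
  {"dx": 0, "dy": 0, "dz": -1, "ax": 0, "ay": 0, "az": 0},
  {"dx": 0, "dy": 0, "dz": 0, "ax": 0, "ay": 0, "az": 0},
  {"dx": 0, "dy": 0, "dz": 0, "ax": 0, "ay": 0, "az": 0},
], grip=-1)

```text
time: 18.05
tool_pos: [651.1, 58.1, 180.5]
tcp_rot: [0.002, 0.887, 0.461, 0.003]
force: [-0.5, 0.0, 0.1]
grip_width: 85.5
```

```bash
python3 -c "
from h import *
im=viewer.camera('scene');cv2.imwrite('pics/s2.png',im)
a=crop(im,235,180,385,315,4); b=crop(im,135,235,265,355,1.5)
a[:180,:195]=b; cv2.imwrite('pics/s2c.png',a)
plan(468,-385.3,150,60)"
```

```text
at [649.9  58.2 178.1] yaw 54.9 q6 0.55 | az -0.847 then d [-19.     2.57   1.12] = 19 x [-1.     0.135  0.059] tiltfix [ 0.016 -0.011 -0.   ] t 18.1 F [-0.3 -0.2 -0.6] w 85.4
```

View pics/s2c.png

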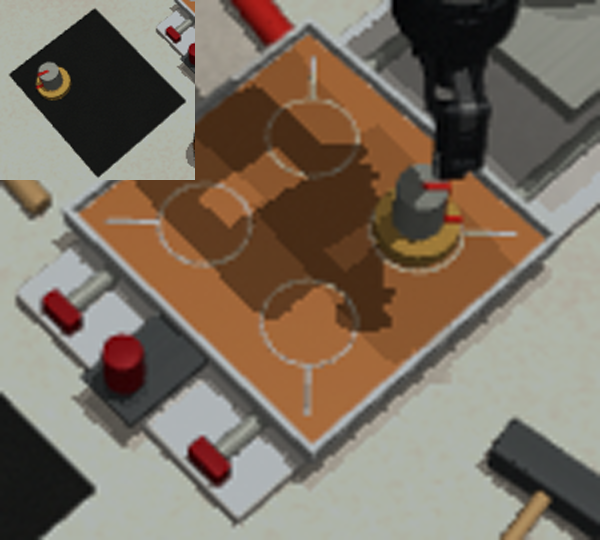

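Stamp A stands in its circle with its line along the chalk, and B is still at its old place. I'll go on to B.

Request:
jog_arm([
  {"dx": 0, "dy": 0, "dz": 0, "ax": 0, "ay": 0, "az": -0.85},
  {"dx": -1, "dy": 0.135, "dz": 0, "ax": 0, "ay": 0, "az": 0},
  {"dx": -1, "dy": 0.135, "dz": 0, "ax": 0, "ay": 0, "az": 0},
  {"dx": -1, "dy": 0.135, "dz": 0, "ax": 0, "ay": 0, "az": 0},
  {"dx": -1, "dy": 0.135, "dz": 0, "ax": 0, "ay": 0, "az": 0},
  {"dx": -1, "dy": 0.135, "dz": 0, "ax": 0, "ay": 0, "az": 0},
  {"dx": -1, "dy": 0.135, "dz": 0, "ax": 0, "ay": 0, "az": 0},
  {"dx": -1, "dy": 0.135, "dz": 0, "ax": 0, "ay": 0, "az": 0},
  {"dx": -1, "dy": 0.135, "dz": 0, "ax": 0, "ay": 0, "az": 0},
  {"dx": -1, "dy": 0.135, "dz": 0, "ax": 0, "ay": 0, "az": 0},
  {"dx": -1, "dy": 0.135, "dz": 0, "ax": 0, "ay": 0, "az": 0},
  {"dx": -1, "dy": 0.135, "dz": 0, "ax": 0, "ay": 0, "az": 0},
])

```text
time: 19.1
tool_pos: [542.7, -199.0, 174.8]
tcp_rot: [-0.002, 0.866, 0.5, -0.001]
force: [0.3, -0.4, -0.4]
grip_width: 85.1
```

Request:
jog_arm([
  {"dx": -1, "dy": 0.135, "dz": 0.1, "ax": 0, "ay": 0, "az": 0},
  {"dx": -1, "dy": 0.135, "dz": 0.2, "ax": 0, "ay": 0, "az": 0},
  {"dx": -1, "dy": 0.135, "dz": 0.2, "ax": 0, "ay": 0, "az": 0},
  {"dx": -1, "dy": 0.135, "dz": 0.2, "ax": 0, "ay": 0, "az": 0},
  {"dx": -1, "dy": 0.135, "dz": 0.2, "ax": 0, "ay": 0, "az": 0},
  {"dx": -1, "dy": 0.135, "dz": 0.2, "ax": 0, "ay": 0, "az": 0},
  {"dx": -1, "dy": 0.135, "dz": 0.2, "ax": 0, "ay": 0, "az": 0},
  {"dx": -1, "dy": 0.135, "dz": 0.2, "ax": 0, "ay": 0, "az": 0},
  {"dx": 0, "dy": 0, "dz": 0, "ax": 0, "ay": 0, "az": 0},
  {"dx": 0, "dy": 0, "dz": 0, "ax": 0, "ay": 0, "az": 0},
  {"dx": 0, "dy": 0, "dz": 0, "ax": 0, "ay": 0, "az": 0},
  {"dx": 0, "dy": 0, "dz": 0, "ax": 0, "ay": 0, "az": 0},
])

```text
time: 20.1
tool_pos: [467.9, -384.1, 138.8]
tcp_rot: [-0.001, 0.866, 0.501, 0.0]
force: [-1.1, -0.4, 0.4]
grip_width: 85.2
```

```bash
python3 -c "
from h import *
plan(468,-385.3,29,60)"
```

```text
at [ 467.9 -384.1  138.8] yaw 60.1 q6 -0.33 | az 0.012 then d [-0.04  0.03  4.39] = 5 x [-0.008  0.005  0.878] tiltfix [-0.01  -0.009  0.   ] t 20.1 F [-1.1 -0.4  0.4] w 85.2
```

Request:
jog_arm([
  {"dx": -0.04, "dy": 0.03, "dz": 0.9, "ax": 0, "ay": 0, "az": 0},
  {"dx": 0, "dy": 0, "dz": 0.9, "ax": 0, "ay": 0, "az": 0},
  {"dx": 0, "dy": 0, "dz": 0.9, "ax": 0, "ay": 0, "az": 0},
  {"dx": 0, "dy": 0, "dz": 0.9, "ax": 0, "ay": 0, "az": 0},
  {"dx": 0, "dy": 0, "dz": 0.5, "ax": 0, "ay": 0, "az": 0},
  {"dx": 0, "dy": 0, "dz": 0.29, "ax": 0, "ay": 0, "az": 0},
  {"dx": 0, "dy": 0, "dz": 0, "ax": 0, "ay": 0, "az": 0},
  {"dx": 0, "dy": 0, "dz": 0, "ax": 0, "ay": 0, "az": 0},
  {"dx": 0, "dy": 0, "dz": 0, "ax": 0, "ay": 0, "az": 0},
])

```text
time: 20.85
tool_pos: [469.0, -387.4, 31.3]
tcp_rot: [0.002, 0.866, 0.5, 0.0]
force: [0.0, -0.1, 0.0]
grip_width: 85.5
```

Request:
jog_arm([
  {"dx": 0, "dy": 0, "dz": 0, "ax": 0, "ay": 0, "az": 0},
  {"dx": 0, "dy": 0, "dz": 0, "ax": 0, "ay": 0, "az": 0},
  {"dx": 0, "dy": 0, "dz": 0, "ax": 0, "ay": 0, "az": 0},
  {"dx": 0, "dy": 0, "dz": 0, "ax": 0, "ay": 0, "az": 0},
  {"dx": 0, "dy": 0, "dz": 0, "ax": 0, "ay": 0, "az": 0},
  {"dx": 0, "dy": 0, "dz": 0, "ax": 0, "ay": 0, "az": 0},
  {"dx": 0, "dy": 0, "dz": 0, "ax": 0, "ay": 0, "az": 0},
], grip=1)

```text
time: 21.43
tool_pos: [468.1, -386.9, 30.4]
tcp_rot: [0.0, 0.866, 0.5, 0.0]
force: [-1.8, 0.7, 5.5]
grip_width: 34.7
```

```bash
python3 -c "
from h import *
plan(552.4,-49.5,150,35.8)"
```

```text
at [ 468.1 -386.9   30.4] yaw 60.0 q6 -0.33 | az 4.037 then d [10.63 -8.97 -4.78] = 11 x [ 0.966 -0.816 -0.435] tiltfix [0.004 0.001 0.   ] t 21.4 F [-1.8  0.7  5.5] w 34.7
```

Request:
jog_arm([
  {"dx": 0, "dy": 0, "dz": -0.96, "ax": 0, "ay": 0, "az": 0},
  {"dx": 0, "dy": 0, "dz": -0.96, "ax": 0, "ay": 0, "az": 1},
  {"dx": 0, "dy": 0, "dz": -0.96, "ax": 0, "ay": 0, "az": 1},
  {"dx": 0, "dy": 0, "dz": -0.96, "ax": 0, "ay": 0, "az": 1},
  {"dx": 0, "dy": 0, "dz": -0.96, "ax": 0, "ay": 0, "az": 1},
  {"dx": 0.97, "dy": -0.82, "dz": 0, "ax": 0, "ay": 0, "az": 0},
  {"dx": 0.97, "dy": -0.82, "dz": 0, "ax": 0, "ay": 0, "az": 0},
  {"dx": 0.97, "dy": -0.82, "dz": 0, "ax": 0, "ay": 0, "az": 0},
  {"dx": 0.97, "dy": -0.82, "dz": 0, "ax": 0, "ay": 0, "az": 0},
  {"dx": 0.97, "dy": -0.82, "dz": 0, "ax": 0, "ay": 0, "az": 0},
  {"dx": 0.97, "dy": -0.82, "dz": 0, "ax": 0, "ay": 0, "az": 0},
  {"dx": 0.97, "dy": -0.82, "dz": 0, "ax": 0, "ay": 0, "az": 0},
])

```text
time: 22.43
tool_pos: [520.0, -168.6, 147.8]
tcp_rot: [-0.001, 0.951, 0.309, -0.001]
force: [0.6, 0.9, -4.3]
grip_width: 34.6
```

Request:
jog_arm([
  {"dx": 0.97, "dy": -0.82, "dz": 0, "ax": 0, "ay": 0, "az": 0},
  {"dx": 0.97, "dy": -0.82, "dz": 0, "ax": 0, "ay": 0, "az": 0},
  {"dx": 0.97, "dy": -0.82, "dz": 0, "ax": 0, "ay": 0, "az": 0},
  {"dx": 0.97, "dy": -0.82, "dz": 0, "ax": 0, "ay": 0, "az": 0},
  {"dx": 0, "dy": 0, "dz": 0.8, "ax": 0, "ay": 0, "az": 0},
  {"dx": 0, "dy": 0, "dz": 0.8, "ax": 0, "ay": 0, "az": 0},
  {"dx": 0, "dy": 0, "dz": 0.7, "ax": 0, "ay": 0, "az": 0},
  {"dx": 0, "dy": 0, "dz": 0, "ax": 0, "ay": 0, "az": 0},
  {"dx": 0, "dy": 0, "dz": 0, "ax": 0, "ay": 0, "az": 0},
  {"dx": 0, "dy": 0, "dz": 0, "ax": 0, "ay": 0, "az": 0},
  {"dx": 0, "dy": 0, "dz": 0, "ax": 0, "ay": 0, "az": 0},
  {"dx": 0, "dy": 0, "dz": 0, "ax": 0, "ay": 0, "az": 0},
])

```text
time: 23.43
tool_pos: [552.1, -47.8, 93.7]
tcp_rot: [0.001, 0.951, 0.309, 0.001]
force: [-0.6, -0.7, -4.0]
grip_width: 34.9
```

```bash
python3 -c "
from h import *
plan(552.4,-49.5,67,35.8)"
```

```text
at [552.1 -47.8  93.7] yaw 36.0 q6 0.67 | az 0.032 then d [-0.03  0.06  1.07] = 2 x [-0.016  0.031  0.533] tiltfix [ 0.022 -0.02  -0.   ] t 23.4 F [-0.6 -0.7 -4. ] w 34.9
```

Request:
jog_arm([
  {"dx": -0.03, "dy": 0.06, "dz": 0.5, "ax": 0, "ay": 0, "az": 0},
  {"dx": 0, "dy": 0, "dz": 0.4, "ax": 0, "ay": 0, "az": 0},
  {"dx": 0, "dy": 0, "dz": 0.14, "ax": 0, "ay": 0, "az": 0},
  {"dx": 0, "dy": 0, "dz": 0, "ax": 0, "ay": 0, "az": 0},
  {"dx": 0, "dy": 0, "dz": 0, "ax": 0, "ay": 0, "az": 0},
])

```text
time: 23.85
tool_pos: [551.1, -49.1, 66.5]
tcp_rot: [-0.0, 0.951, 0.309, -0.001]
force: [-3.6, -0.6, 4.2]
grip_width: 34.6
```

```bash
python3 -c "
from h import *
plan(552.4,-49.5,66.4,35.8)"
```

```text
at [551.1 -49.1  66.5] yaw 36.0 q6 0.67 | az 0.037 then d [0.03 0.04 0.  ] = 1 x [0.034 0.043 0.005] tiltfix [-0.009  0.012 -0.   ] t 23.9 F [-3.6 -0.6  4.2] w 34.6
```

Request:
jog_arm([
  {"dx": 0, "dy": 0, "dz": 0, "ax": 0, "ay": 0, "az": 0},
  {"dx": 0, "dy": 0, "dz": 0, "ax": 0, "ay": 0, "az": 0},
  {"dx": 0, "dy": 0, "dz": 0, "ax": 0, "ay": 0, "az": 0},
  {"dx": 0, "dy": 0, "dz": 0, "ax": 0, "ay": 0, "az": 0},
  {"dx": 0, "dy": 0, "dz": 0, "ax": 0, "ay": 0, "az": 0},
  {"dx": 0, "dy": 0, "dz": -0.5, "ax": 0, "ay": 0, "az": 0},
  {"dx": 0, "dy": 0, "dz": -1, "ax": 0, "ay": 0, "az": 0},
  {"dx": 0, "dy": 0, "dz": -1, "ax": 0, "ay": 0, "az": 0},
  {"dx": 0, "dy": 0, "dz": -1, "ax": 0, "ay": 0, "az": 0},
  {"dx": 0, "dy": 0, "dz": -1, "ax": 0, "ay": 0, "az": 1},
  {"dx": 0, "dy": 0, "dz": -1, "ax": 0, "ay": 0, "az": 1},
  {"dx": 0, "dy": 0, "dz": -1, "ax": 0, "ay": 0, "az": 1},
], grip=-1)

```text
time: 24.85
tool_pos: [551.3, -48.9, 231.1]
tcp_rot: [0.0, 0.988, 0.154, 0.001]
force: [0.4, -0.2, -1.0]
grip_width: 85.4
```

Request:
jog_arm([
  {"dx": 0, "dy": 0, "dz": -1, "ax": 0, "ay": 0, "az": 1},
  {"dx": 0, "dy": 0, "dz": -1, "ax": 0, "ay": 0, "az": 1},
  {"dx": 0, "dy": 0, "dz": -1, "ax": 0, "ay": 0, "az": 0.6},
  {"dx": 0.75, "dy": 0.7, "dz": 0, "ax": 0, "ay": 0, "az": 0},
  {"dx": 0.75, "dy": 0.7, "dz": 0, "ax": 0, "ay": 0, "az": 0},
  {"dx": 0.75, "dy": 0.7, "dz": 0, "ax": 0, "ay": 0, "az": 0},
  {"dx": 0, "dy": 0, "dz": 0, "ax": 0, "ay": 0, "az": 0},
  {"dx": 0, "dy": 0, "dz": 0, "ax": 0, "ay": 0, "az": 0},
  {"dx": 0, "dy": 0, "dz": 0, "ax": 0, "ay": 0, "az": 0},
  {"dx": 0, "dy": 0, "dz": 0, "ax": 0, "ay": 0, "az": 0},
])

```text
time: 25.68
tool_pos: [609.2, -98.4, 304.1]
tcp_rot: [-0.0, 1.0, 0.021, 0.0]
force: [0.0, 0.5, 0.4]
grip_width: 85.3
```

```bash
python3 -c "
from h import *
plan(608,-166.5,110,2.4)
K,E,_=cal('wrist'); np.savez('w4.npz',K=K,E=E)
im=viewer.camera('wrist');cv2.imwrite('pics/w4.png',im)
print([pix('wrist',p,K,E).round() for p in [(650,58,40),(552,-50,40),(608,-166,85)]])
cv2.imwrite('pics/w4c.png',crop(im,90,20,410,310,2))
"
```

```text
at [609.2 -98.4 304.1] yaw 2.4 q6 1.2 | az 0.008 then d [-0.16  2.72  7.76] = 8 x [-0.02   0.34   0.971] tiltfix [-0.002 -0.003  0.   ] t 25.7 F [0.  0.5 0.4] w 85.3
[array([133., 118.]), array([236., 210.]), array([349., 176.])]
```

View pics/w4c.png

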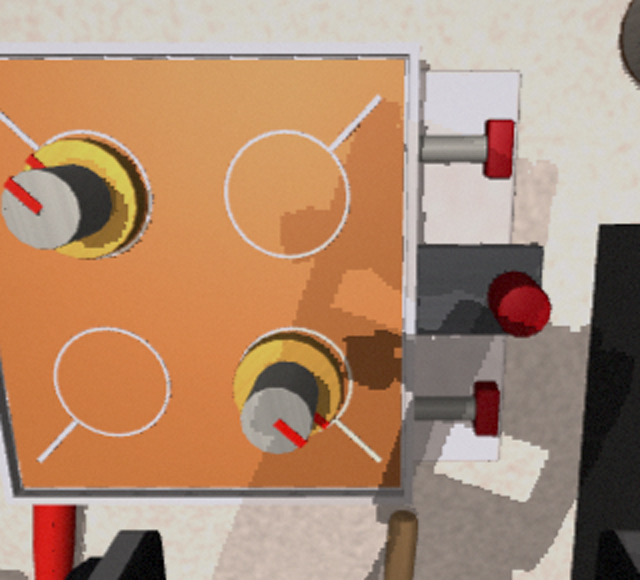

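```bash
python3 -c "
from h import *
f=np.load('w4.npz');K,E=f['K'],f['E']
W=lambda x,y,z:world('wrist',x/2+90,y/2+20,z,K,E).round(1)
print('A',W(41,208,100),'B',W(276,419,100),'knob',W(525,303,85),'C3',W(288,193,40),'C1',W(112,381,40))
for a,b in(((41,212),(8,181)),((276,421),(305,444))):
  d=W(*b,100)-W(*a,100);print(np.degrees(np.arctan2(d[1],d[0])))
print('footA',W(86,198,56),'B',W(289,386,56))
"
```

```text
A [650.3  56.6 100. ] B [552.4 -49.1 100. ] knob [ 612.8 -169.    85. ] C3 [656.1 -47.7  40. ] C1 [547.2  52.2  40. ]
45.65353568067781
-129.13845860180342
footA [650.7  52.5  56. ] B [554.3 -50.5  56. ]
```

Both stamps measure within about 3 mm and 4° of their marks. Now I'll pinch the knob.

Request:
jog_arm([
  {"dx": -0.08, "dy": 0.93, "dz": 1, "ax": 0, "ay": 0, "az": 0},
  {"dx": 0, "dy": 0.93, "dz": 1, "ax": 0, "ay": 0, "az": 0},
  {"dx": 0, "dy": 0.93, "dz": 1, "ax": 0, "ay": 0, "az": 0},
  {"dx": 0, "dy": 0, "dz": 1, "ax": 0, "ay": 0, "az": 0},
  {"dx": 0, "dy": 0, "dz": 1, "ax": 0, "ay": 0, "az": 0},
  {"dx": 0, "dy": 0, "dz": 1, "ax": 0, "ay": 0, "az": 0},
  {"dx": 0, "dy": 0, "dz": 1, "ax": 0, "ay": 0, "az": 0},
  {"dx": 0, "dy": 0, "dz": 0, "ax": 0, "ay": 0, "az": 0},
  {"dx": 0, "dy": 0, "dz": 0, "ax": 0, "ay": 0, "az": 0},
  {"dx": 0, "dy": 0, "dz": 0, "ax": 0, "ay": 0, "az": 0},
], grip=-0.3)

```text
time: 26.57
tool_pos: [611.6, -168.8, 130.7]
tcp_rot: [0.001, 1.0, 0.021, 0.001]
force: [-0.5, 0.3, -0.1]
grip_width: 55.3
```

```bash
python3 -c "
from h import *
plan(609,-167.5,57,2.4)"
```

```text
at [ 611.6 -168.8  130.7] yaw 2.4 q6 1.1 | az 0.008 then d [-0.1  -0.06  2.95] = 3 x [-0.034 -0.019  0.982] tiltfix [ 0.01  -0.025 -0.   ] t 26.6 F [-0.5  0.3 -0.1] w 55.3
```

Request:
jog_arm([
  {"dx": -0.07, "dy": -0.05, "dz": 0.9, "ax": 0, "ay": 0, "az": 0},
  {"dx": 0, "dy": 0, "dz": 0.9, "ax": 0, "ay": 0, "az": 0},
  {"dx": 0, "dy": 0, "dz": 0.7, "ax": 0, "ay": 0, "az": 0},
  {"dx": 0, "dy": 0, "dz": 0.35, "ax": 0, "ay": 0, "az": 0},
  {"dx": 0, "dy": 0, "dz": 0, "ax": 0, "ay": 0, "az": 0},
  {"dx": 0, "dy": 0, "dz": 0, "ax": 0, "ay": 0, "az": 0},
])

```text
time: 27.07
tool_pos: [610.0, -168.0, 59.2]
tcp_rot: [0.0, 1.0, 0.021, 0.001]
force: [-0.0, 0.7, -0.0]
grip_width: 55.2
```

Request:
jog_arm([
  {"dx": 0, "dy": 0, "dz": 0, "ax": 0, "ay": 0, "az": 0},
  {"dx": 0, "dy": 0, "dz": 0, "ax": 0, "ay": 0, "az": 0},
  {"dx": 0, "dy": 0, "dz": 0, "ax": 0, "ay": 0, "az": 0},
  {"dx": 0, "dy": 0, "dz": 0, "ax": 0, "ay": 0, "az": 0},
  {"dx": 0, "dy": 0, "dz": 0, "ax": 0, "ay": 0, "az": 0},
  {"dx": 0, "dy": 0, "dz": 0, "ax": 0, "ay": 0, "az": 0},
], grip=1)

```text
time: 27.57
tool_pos: [610.4, -168.6, 60.0]
tcp_rot: [0.001, 1.0, 0.021, 0.002]
force: [-1.2, -0.7, 5.4]
grip_width: 26.4
```

```bash
python3 -c "
from h import *
plan(598.5,104,57,2.4)"
```

```text
at [ 610.4 -168.6   60. ] yaw 2.4 q6 1.1 | az 0.006 then d [ -0.02 -10.91   0.12] = 11 x [-0.002 -0.992  0.011] tiltfix [ 0.021 -0.034 -0.   ] t 27.6 F [-1.2 -0.7  5.4] w 26.4
```

Request:
jog_arm([
  {"dx": 0, "dy": -0.15, "dz": 0, "ax": 0, "ay": 0, "az": 0},
  {"dx": 0, "dy": -0.3, "dz": 0, "ax": 0, "ay": 0, "az": 0},
  {"dx": 0, "dy": -0.45, "dz": 0, "ax": 0, "ay": 0, "az": 0},
  {"dx": 0, "dy": -0.6, "dz": 0, "ax": 0, "ay": 0, "az": 0},
  {"dx": 0, "dy": -0.6, "dz": 0, "ax": 0, "ay": 0, "az": 0},
  {"dx": 0, "dy": -0.6, "dz": 0, "ax": 0, "ay": 0, "az": 0},
  {"dx": 0, "dy": -0.6, "dz": 0, "ax": 0, "ay": 0, "az": 0},
  {"dx": 0, "dy": -0.6, "dz": 0, "ax": 0, "ay": 0, "az": 0},
  {"dx": 0, "dy": -0.6, "dz": 0, "ax": 0, "ay": 0, "az": 0},
  {"dx": 0, "dy": -0.6, "dz": 0, "ax": 0, "ay": 0, "az": 0},
  {"dx": 0, "dy": -0.6, "dz": 0, "ax": 0, "ay": 0, "az": 0},
  {"dx": 0, "dy": -0.6, "dz": 0, "ax": 0, "ay": 0, "az": 0},
])

```text
time: 28.57
tool_pos: [603.6, -11.3, 60.0]
tcp_rot: [0.002, 1.0, 0.021, 0.002]
force: [-2.4, -4.0, 6.4]
grip_width: 26.3
```

Request:
jog_arm([
  {"dx": 0, "dy": -0.6, "dz": 0, "ax": 0, "ay": 0, "az": 0},
  {"dx": 0, "dy": -0.6, "dz": 0, "ax": 0, "ay": 0, "az": 0},
  {"dx": 0, "dy": -0.6, "dz": 0, "ax": 0, "ay": 0, "az": 0},
  {"dx": 0, "dy": -0.6, "dz": 0, "ax": 0, "ay": 0, "az": 0},
  {"dx": 0, "dy": -0.5, "dz": 0, "ax": 0, "ay": 0, "az": 0},
  {"dx": 0, "dy": -0.4, "dz": 0, "ax": 0, "ay": 0, "az": 0},
  {"dx": 0, "dy": -0.3, "dz": 0, "ax": 0, "ay": 0, "az": 0},
  {"dx": 0, "dy": -0.2, "dz": 0, "ax": 0, "ay": 0, "az": 0},
  {"dx": 0, "dy": -0.15, "dz": 0, "ax": 0, "ay": 0, "az": 0},
  {"dx": 0, "dy": -0.15, "dz": 0, "ax": 0, "ay": 0, "az": 0},
  {"dx": 0, "dy": -0.1, "dz": 0, "ax": 0, "ay": 0, "az": 0},
  {"dx": 0, "dy": 0, "dz": 0, "ax": 0, "ay": 0, "az": 0},
])

```text
time: 29.57
tool_pos: [599.9, 74.2, 59.8]
tcp_rot: [0.019, 1.0, 0.025, -0.001]
force: [-4.6, -63.6, 7.9]
grip_width: 26.1
```

```bash
python3 -c "
from h import *
plan(598.7,101.2,60,2.4)"
```

```text
at [599.9  74.2  59.8] yaw 2.9 q6 1.52 | az 0.083 then d [-0.   -1.08 -0.01] = 2 x [-0.001 -0.541 -0.003] tiltfix [0.359 0.021 0.   ] t 29.6 F [ -4.6 -63.6   7.9] w 26.1
```

The push reads 64 N after 243 mm of travel. That matches the dial-to-tray-centre distance of 244 mm, so this is probably the home stop and the tray started partly in. I'll relax the push and look.

Request:
jog_arm([
  {"dx": 0, "dy": 0.25, "dz": 0, "ax": 0, "ay": 0, "az": 0},
  {"dx": 0, "dy": 0.15, "dz": 0, "ax": 0, "ay": 0, "az": 0},
  {"dx": 0, "dy": 0, "dz": 0, "ax": 0, "ay": 0, "az": 0},
])

```text
time: 29.82
tool_pos: [599.9, 74.0, 59.8]
tcp_rot: [0.009, 1.0, 0.023, 0.0]
force: [-4.1, -31.0, 7.5]
grip_width: 25.7
```

```bash
python3 -c "
from h import *
plan(599.9,75,60,2.4)
a=viewer.camera('scene');b=viewer.camera('side');cv2.imwrite('pics/s3.png',a);cv2.imwrite('pics/d3.png',b)
h=np.zeros((590,800,3),np.uint8); x=crop(a,290,80,480,270,3);h[:570,:400]=x[:570,60:460]; y=crop(b,150,190,350,390,2);h[:400,400:]=y
cv2.imwrite('pics/s3c.png',h)
"
```

```text
at [599.9  74.   59.8] yaw 2.6 q6 1.5 | az 0.034 then d [ 0.   -0.04 -0.01] = 1 x [ 0.002 -0.041 -0.006] tiltfix [ 0.168 -0.004 -0.   ] t 29.8 F [ -4.1 -31.    7.5] w 25.7
```

View pics/s3c.png

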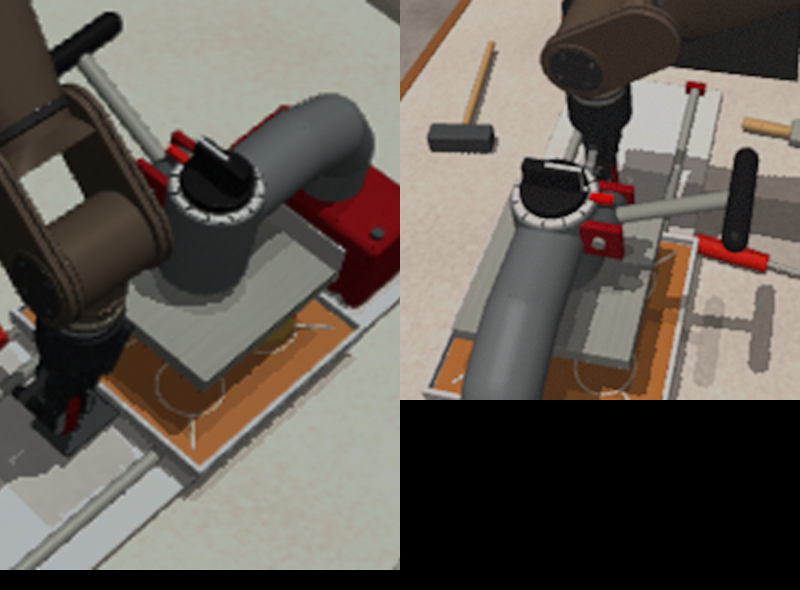

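The tray is home: its centre now computes to about (591,246), under the dial at (590.5,247), and the push stopped hard. I'll relax fully, release and lift.

Request:
jog_arm([
  {"dx": 0, "dy": 0.25, "dz": 0, "ax": 0, "ay": 0, "az": 0},
  {"dx": 0, "dy": 0, "dz": 0, "ax": 0, "ay": 0, "az": 0},
  {"dx": 0, "dy": 0, "dz": 0, "ax": 0, "ay": 0, "az": 0},
])

```text
time: 30.17
tool_pos: [599.9, 73.8, 59.8]
tcp_rot: [0.004, 1.0, 0.022, 0.001]
force: [-2.7, -13.3, 7.4]
grip_width: 26.1
```

Request:
jog_arm([
  {"dx": 0, "dy": 0, "dz": 0, "ax": 0, "ay": 0, "az": 0},
  {"dx": 0, "dy": 0, "dz": 0, "ax": 0, "ay": 0, "az": 0},
  {"dx": 0, "dy": 0, "dz": 0, "ax": 0, "ay": 0, "az": 0},
  {"dx": 0, "dy": 0, "dz": -0.5, "ax": 0, "ay": 0, "az": 0},
  {"dx": 0, "dy": 0, "dz": -1, "ax": 0, "ay": 0, "az": 0},
  {"dx": 0, "dy": 0, "dz": -1, "ax": 0, "ay": 0, "az": 0},
  {"dx": 0, "dy": 0, "dz": -1, "ax": 0, "ay": 0, "az": 0},
  {"dx": 0, "dy": 0, "dz": -1, "ax": 0, "ay": 0, "az": 0},
  {"dx": 0, "dy": 0, "dz": -1, "ax": 0, "ay": 0, "az": 0},
  {"dx": 0, "dy": 0, "dz": -1, "ax": 0, "ay": 0, "az": 0},
  {"dx": 0, "dy": 0, "dz": -1, "ax": 0, "ay": 0, "az": 0},
  {"dx": 0, "dy": 0, "dz": -1, "ax": 0, "ay": 0, "az": 0},
], grip=-0.3)

```text
time: 31.17
tool_pos: [598.1, 79.1, 272.1]
tcp_rot: [-0.0, 1.0, 0.022, 0.0]
force: [0.0, 0.0, -0.3]
grip_width: 55.7
```

```bash
python3 -c "
from h import *
plan(600,-60,260,2.4); plan(600,-60,260,92.4)"
```

```text
at [598.1  79.1 272.1] yaw 2.5 q6 1.49 | az 0.011 then d [-0.16  5.56  0.48] = 6 x [-0.026  0.927  0.08 ] tiltfix [-0.004 -0.009  0.   ] t 31.2 F [ 0.   0.  -0.3] w 55.7
at [598.1  79.1 272.1] yaw 2.5 q6 1.49 | az -14.989 then d [-5.56 -0.16  0.48] = 6 x [-0.927 -0.026  0.08 ] tiltfix [-0.004 -0.009  0.   ] t 31.2 F [ 0.   0.  -0.3] w 55.7
```

```bash
python3 -c "
from h import *
a=viewer.camera('scene');b=viewer.camera('wrist');cv2.imwrite('pics/s4.png',a);cv2.imwrite('pics/w5.png',b)
h=np.zeros((590,800,3),np.uint8); x=crop(a,310,140,440,250,3.5);h[:385,:455]=x; h[390:590,:280]=cv2.resize(b,(280,200)); y=crop(viewer.camera('side'),185,250,300,400,3);h[:450,455:]=y
cv2.imwrite('pics/s4c.png',h)
"
```

```text
(no output)
```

View pics/s4c.png

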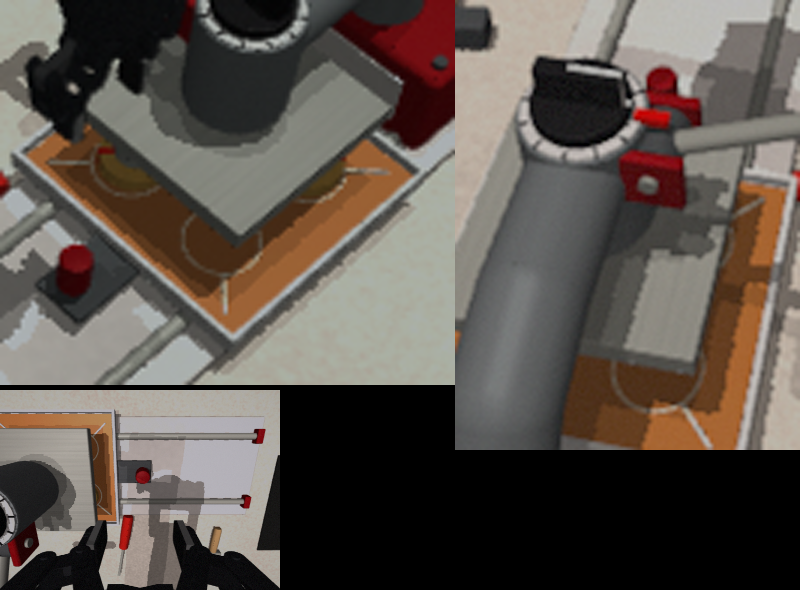

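Both stamps sit in their circles under the platen, and the tray is in. Next I'll close the fingers and go above the lever bar.

Request:
jog_arm([
  {"dx": 0, "dy": 0, "dz": -1, "ax": 0, "ay": 0, "az": -1},
  {"dx": 0, "dy": 0, "dz": -1, "ax": 0, "ay": 0, "az": -1},
  {"dx": 0, "dy": 0, "dz": -1, "ax": 0, "ay": 0, "az": -1},
  {"dx": 0, "dy": 0, "dz": -1, "ax": 0, "ay": 0, "az": -1},
  {"dx": 0, "dy": 0, "dz": 0, "ax": 0, "ay": 0, "az": -1},
  {"dx": 0, "dy": 0, "dz": 0, "ax": 0, "ay": 0, "az": -1},
  {"dx": 0, "dy": 0, "dz": 0, "ax": 0, "ay": 0, "az": -1},
  {"dx": 0, "dy": 0, "dz": 0, "ax": 0, "ay": 0, "az": -1},
  {"dx": 0, "dy": 0, "dz": 0, "ax": 0, "ay": 0, "az": -1},
  {"dx": 0, "dy": 0, "dz": 0, "ax": 0, "ay": 0, "az": -1},
  {"dx": 0, "dy": 0, "dz": 0, "ax": 0, "ay": 0, "az": -1},
  {"dx": 0, "dy": 0, "dz": 0, "ax": 0, "ay": 0, "az": -1},
], grip=1)

```text
time: 32.32
tool_pos: [597.8, 78.8, 368.0]
tcp_rot: [-0.001, 0.795, 0.607, -0.001]
force: [-0.9, 0.0, 0.5]
grip_width: -0.4
```

Request:
jog_arm([
  {"dx": 0, "dy": 0, "dz": 0, "ax": 0, "ay": 0, "az": -1},
  {"dx": 0, "dy": 0, "dz": 0, "ax": 0, "ay": 0, "az": -1},
  {"dx": 0, "dy": 0, "dz": 0, "ax": 0, "ay": 0, "az": -1},
  {"dx": 0.8, "dy": -0.9, "dz": 0, "ax": 0, "ay": 0, "az": 0},
  {"dx": 0.8, "dy": -0.9, "dz": 0, "ax": 0, "ay": 0, "az": 0},
  {"dx": 0.8, "dy": -0.9, "dz": 0, "ax": 0, "ay": 0, "az": 0},
  {"dx": 0.8, "dy": -0.9, "dz": 0, "ax": 0, "ay": 0, "az": 0},
  {"dx": 0.8, "dy": -0.9, "dz": 0, "ax": 0, "ay": 0, "az": 0},
  {"dx": 0.8, "dy": -0.9, "dz": 0, "ax": 0, "ay": 0, "az": 0},
  {"dx": 0.8, "dy": -0.9, "dz": 0, "ax": 0, "ay": 0, "az": 0},
  {"dx": 0.8, "dy": -0.9, "dz": 0, "ax": 0, "ay": 0, "az": 0},
  {"dx": 0, "dy": 0, "dz": 0, "ax": 0, "ay": 0, "az": 0},
])

```text
time: 33.32
tool_pos: [408.1, 233.2, 368.9]
tcp_rot: [-0.001, 0.69, 0.724, -0.0]
force: [-0.2, 1.6, -0.2]
grip_width: 0.2
```

```bash
python3 -c "
from h import *
plan(413,239.5,330,92.4)
K,E,_=cal('scene'); print(world('scene',75/3.5+310,257/3.5+140,80))"
```

```text
at [408.1 233.2 368.9] yaw 92.7 q6 0.25 | az 0.051 then d [0.24 0.21 1.56] = 2 x [0.122 0.103 0.778] tiltfix [-0.025 -0.014  0.   ] t 33.3 F [-0.2  1.6 -0.2] w 0.2
[595.50800137  76.96794216  80.        ]
```

Request:
jog_arm([
  {"dx": 0.25, "dy": 0.2, "dz": 0.9, "ax": 0, "ay": 0, "az": 0.05},
  {"dx": 0, "dy": 0, "dz": 0.9, "ax": 0, "ay": 0, "az": 0},
  {"dx": 0, "dy": 0, "dz": 0.6, "ax": 0, "ay": 0, "az": 0},
  {"dx": 0, "dy": 0, "dz": 0.3, "ax": 0, "ay": 0, "az": 0},
  {"dx": 0, "dy": 0, "dz": 0, "ax": 0, "ay": 0, "az": 0},
  {"dx": 0, "dy": 0, "dz": 0, "ax": 0, "ay": 0, "az": 0},
  {"dx": 0, "dy": 0, "dz": 0, "ax": 0, "ay": 0, "az": 0},
])

```text
time: 33.9
tool_pos: [417.3, 237.1, 303.5]
tcp_rot: [0.001, 0.694, 0.72, 0.001]
force: [0.3, 0.0, 0.6]
grip_width: 0.1
```

```bash
python3 -c "
from h import *
plan(413,239.5,296,92.4)
K,E,_=cal('wrist'); print(pix('wrist',[413,239.5,284],K,E))
im=viewer.camera('wrist');cv2.imwrite('pics/w6.png',im)
"
```

```text
at [417.3 237.1 303.5] yaw 92.1 q6 0.27 | az -0.05 then d [ 0.1  -0.17  0.3 ] = 1 x [ 0.103 -0.167  0.302] tiltfix [ 0.019 -0.005 -0.   ] t 33.9 F [0.3 0.  0.6] w 0.1
[268.57302647 262.38421453]
```

View pics/w6.png

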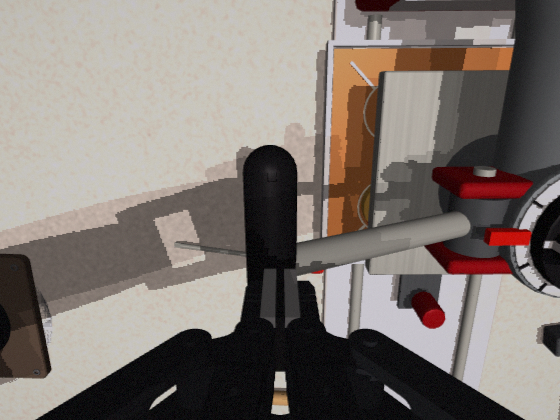

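The bar's middle is about 10 px (5 mm) left of the fingertips, which agrees with the plan. I'll correct for it and press along the arc.

Request:
jog_arm([
  {"dx": 0.1, "dy": -0.17, "dz": 0, "ax": 0, "ay": 0, "az": 0},
  {"dx": 0, "dy": 0, "dz": 0.25, "ax": 0, "ay": 0, "az": 0},
  {"dx": 0, "dy": 0, "dz": 0, "ax": 0, "ay": 0, "az": 0},
  {"dx": 0, "dy": 0, "dz": 0, "ax": 0, "ay": 0, "az": 0},
])

```text
time: 34.28
tool_pos: [412.3, 239.6, 296.3]
tcp_rot: [0.0, 0.694, 0.72, 0.0]
force: [-0.0, -0.6, -0.7]
grip_width: -0.1
```

Request:
jog_arm([
  {"dx": 0, "dy": -0.17, "dz": 0.4, "ax": 0, "ay": 0, "az": 0},
  {"dx": 0, "dy": -0.14, "dz": 0.4, "ax": 0, "ay": 0, "az": 0},
  {"dx": 0, "dy": -0.1, "dz": 0.4, "ax": 0, "ay": 0, "az": 0},
  {"dx": 0, "dy": -0.07, "dz": 0.4, "ax": 0, "ay": 0, "az": 0},
  {"dx": 0, "dy": -0.04, "dz": 0.4, "ax": 0, "ay": 0, "az": 0},
  {"dx": 0, "dy": -0.01, "dz": 0.4, "ax": 0, "ay": 0, "az": 0},
  {"dx": 0, "dy": 0.02, "dz": 0.4, "ax": 0, "ay": 0, "az": 0},
  {"dx": 0, "dy": 0.05, "dz": 0.4, "ax": 0, "ay": 0, "az": 0},
  {"dx": 0, "dy": 0.08, "dz": 0.4, "ax": 0, "ay": 0, "az": 0},
  {"dx": 0, "dy": 0.1, "dz": 0.4, "ax": 0, "ay": 0, "az": 0},
])

```text
time: 35.12
tool_pos: [404.2, 239.4, 196.6]
tcp_rot: [-0.001, 0.694, 0.72, -0.001]
force: [-3.8, 0.8, 6.6]
grip_width: -0.3
```

```bash
python3 -c "
from h import *
plan(413,239.5,178,92.4)"
```

```text
at [404.2 239.4 196.6] yaw 92.1 q6 0.28 | az -0.045 then d [-0.01  0.35  0.74] = 1 x [-0.012  0.354  0.743] tiltfix [-0.028 -0.003  0.   ] t 35.1 F [-3.8  0.8  6.6] w -0.3
```

Request:
jog_arm([
  {"dx": 0, "dy": 0.11, "dz": 0.3, "ax": 0, "ay": 0, "az": 0},
  {"dx": 0, "dy": 0.11, "dz": 0.3, "ax": 0, "ay": 0, "az": 0},
  {"dx": 0, "dy": 0.05, "dz": 0.2, "ax": 0, "ay": 0, "az": 0},
  {"dx": 0, "dy": 0, "dz": 0.15, "ax": 0, "ay": 0, "az": 0},
  {"dx": 0, "dy": 0, "dz": 0, "ax": 0, "ay": 0, "az": 0},
  {"dx": 0, "dy": 0, "dz": 0, "ax": 0, "ay": 0, "az": 0},
])

```text
time: 35.62
tool_pos: [411.2, 239.7, 177.5]
tcp_rot: [-0.001, 0.694, 0.72, -0.002]
force: [-14.3, -4.1, 25.1]
grip_width: -0.1
```

```bash
python3 -c "
from h import *
plan(413,239.5,178,92.4)"
```

```text
at [411.2 239.7 177.5] yaw 92.2 q6 0.28 | az -0.041 then d [-0.01  0.07 -0.02] = 1 x [-0.013  0.072 -0.02 ] tiltfix [-0.039  0.006 -0.   ] t 35.6 F [-14.3  -4.1  25.1] w -0.1
```

It stopped hard at the expected depth (119 mm of travel, 25 N). I'll hold, then come up along the arc.

Request:
jog_arm([
  {"dx": 0, "dy": 0, "dz": 0.08, "ax": 0, "ay": 0, "az": 0},
  {"dx": 0, "dy": 0, "dz": 0, "ax": 0, "ay": 0, "az": 0},
  {"dx": 0, "dy": 0, "dz": 0, "ax": 0, "ay": 0, "az": 0},
  {"dx": 0, "dy": 0, "dz": 0, "ax": 0, "ay": 0, "az": 0},
  {"dx": 0, "dy": 0, "dz": 0, "ax": 0, "ay": 0, "az": 0},
  {"dx": 0, "dy": 0, "dz": 0, "ax": 0, "ay": 0, "az": 0},
])

```text
time: 36.12
tool_pos: [411.3, 239.8, 177.3]
tcp_rot: [-0.001, 0.694, 0.72, -0.002]
force: [-16.1, -5.4, 31.9]
grip_width: -0.3
```

Request:
jog_arm([
  {"dx": 0, "dy": -0.15, "dz": -0.4, "ax": 0, "ay": 0, "az": 0},
  {"dx": 0, "dy": -0.12, "dz": -0.4, "ax": 0, "ay": 0, "az": 0},
  {"dx": 0, "dy": -0.1, "dz": -0.4, "ax": 0, "ay": 0, "az": 0},
  {"dx": 0, "dy": -0.06, "dz": -0.4, "ax": 0, "ay": 0, "az": 0},
  {"dx": 0, "dy": -0.03, "dz": -0.4, "ax": 0, "ay": 0, "az": 0},
  {"dx": 0, "dy": 0, "dz": -0.4, "ax": 0, "ay": 0, "az": 0},
  {"dx": 0, "dy": 0, "dz": -0.4, "ax": 0, "ay": 0, "az": 0},
  {"dx": 0, "dy": 0.03, "dz": -0.4, "ax": 0, "ay": 0, "az": 0},
  {"dx": 0, "dy": 0.07, "dz": -0.4, "ax": 0, "ay": 0, "az": 0},
  {"dx": 0, "dy": 0.1, "dz": -0.4, "ax": 0, "ay": 0, "az": 0},
  {"dx": 0, "dy": 0.13, "dz": -0.4, "ax": 0, "ay": 0, "az": 0},
  {"dx": 0, "dy": 0.15, "dz": -0.4, "ax": 0, "ay": 0, "az": 0},
])

```text
time: 37.12
tool_pos: [412.3, 239.3, 290.6]
tcp_rot: [-0.0, 0.694, 0.72, -0.001]
force: [1.2, 0.6, 1.7]
grip_width: -0.0
```

Request:
jog_arm([
  {"dx": 0, "dy": 0, "dz": -0.6, "ax": 0, "ay": 0, "az": 0},
  {"dx": 0, "dy": 0, "dz": -1, "ax": 0, "ay": 0, "az": 0},
  {"dx": 0, "dy": 0, "dz": -1, "ax": 0, "ay": 0, "az": 0},
  {"dx": 0, "dy": 0, "dz": -1, "ax": 0, "ay": 0, "az": 0},
  {"dx": 0, "dy": 0, "dz": 0, "ax": 0, "ay": 0, "az": 1},
  {"dx": 0, "dy": 0, "dz": 0, "ax": 0, "ay": 0, "az": 1},
  {"dx": 0, "dy": 0, "dz": 0, "ax": 0, "ay": 0, "az": 1},
  {"dx": 0, "dy": 0, "dz": 0, "ax": 0, "ay": 0, "az": 1},
  {"dx": 0, "dy": 0, "dz": 0, "ax": 0, "ay": 0, "az": 1},
  {"dx": 0, "dy": 0, "dz": 0, "ax": 0, "ay": 0, "az": 1},
  {"dx": 0, "dy": 0, "dz": 0, "ax": 0, "ay": 0, "az": 1},
  {"dx": 0, "dy": 0, "dz": 0, "ax": 0, "ay": 0, "az": 1},
])

```text
time: 38.12
tool_pos: [411.8, 239.3, 379.3]
tcp_rot: [-0.0, 0.928, 0.373, -0.002]
force: [-0.1, -0.3, 0.4]
grip_width: -0.1
```

Request:
jog_arm([
  {"dx": 0, "dy": 0, "dz": 0, "ax": 0, "ay": 0, "az": 1},
  {"dx": 0, "dy": 0, "dz": 0, "ax": 0, "ay": 0, "az": 1},
  {"dx": 0, "dy": 0, "dz": 0, "ax": 0, "ay": 0, "az": 1},
  {"dx": 0, "dy": 0, "dz": 0, "ax": 0, "ay": 0, "az": 1},
  {"dx": 0, "dy": 0, "dz": 0, "ax": 0, "ay": 0, "az": 1},
  {"dx": 0, "dy": 0, "dz": 0, "ax": 0, "ay": 0, "az": 1},
  {"dx": 0, "dy": 0, "dz": 0, "ax": 0, "ay": 0, "az": 1},
  {"dx": 0, "dy": 0, "dz": 0, "ax": 0, "ay": 0, "az": 0},
  {"dx": 0, "dy": 0, "dz": 0, "ax": 0, "ay": 0, "az": 0},
], grip=-0.3)

```text
time: 38.87
tool_pos: [412.1, 239.3, 379.6]
tcp_rot: [0.0, 1.0, 0.02, -0.001]
force: [0.8, -0.0, 0.9]
grip_width: 55.4
```

```bash
python3 -c "
from h import *
plan(599.3,74,280,2.4)
a=viewer.camera('scene');cv2.imwrite('pics/s5.png',a)
x=crop(a,310,70,450,250,3);cv2.imwrite('pics/s5c.png',x)"
```

```text
at [412.1 239.3 379.6] yaw 2.3 q6 1.84 | az -0.022 then d [7.2  6.92 3.98] = 8 x [0.9   0.865 0.498] tiltfix [0.006 0.025 0.   ] t 38.9 F [ 0.8 -0.   0.9] w 55.4
```

View pics/s5c.png

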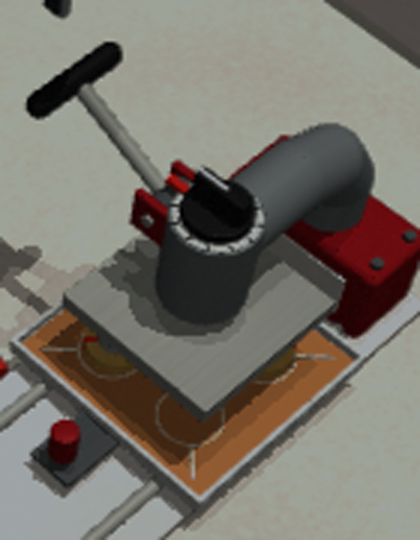

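The lever is back up, the dial is unchanged and the stamps are still in their circles. Next I'll pull the tray out.

Request:
jog_arm([
  {"dx": 0.9, "dy": 0.87, "dz": 0, "ax": 0, "ay": 0, "az": 0},
  {"dx": 0.9, "dy": 0.87, "dz": 0, "ax": 0, "ay": 0, "az": 0},
  {"dx": 0.9, "dy": 0.87, "dz": 0, "ax": 0, "ay": 0, "az": 0},
  {"dx": 0.9, "dy": 0.87, "dz": 0, "ax": 0, "ay": 0, "az": 0},
  {"dx": 0.9, "dy": 0.87, "dz": 0, "ax": 0, "ay": 0, "az": 0},
  {"dx": 0.9, "dy": 0.87, "dz": 0, "ax": 0, "ay": 0, "az": 0},
  {"dx": 0.9, "dy": 0.86, "dz": 0, "ax": 0, "ay": 0, "az": 0},
  {"dx": 0.9, "dy": 0.86, "dz": 0, "ax": 0, "ay": 0, "az": 0},
  {"dx": 0, "dy": 0, "dz": 1, "ax": 0, "ay": 0, "az": 0},
  {"dx": 0, "dy": 0, "dz": 1, "ax": 0, "ay": 0, "az": 0},
  {"dx": 0, "dy": 0, "dz": 1, "ax": 0, "ay": 0, "az": 0},
  {"dx": 0, "dy": 0, "dz": 1, "ax": 0, "ay": 0, "az": 0},
])

```text
time: 39.92
tool_pos: [598.7, 72.4, 278.9]
tcp_rot: [-0.0, 1.0, 0.019, -0.0]
force: [-0.0, -1.2, -0.8]
grip_width: 55.3
```

Request:
jog_arm([
  {"dx": 0, "dy": 0, "dz": 1, "ax": 0, "ay": 0, "az": 0},
  {"dx": 0, "dy": 0, "dz": 1, "ax": 0, "ay": 0, "az": 0},
  {"dx": 0, "dy": 0, "dz": 1, "ax": 0, "ay": 0, "az": 0},
  {"dx": 0, "dy": 0, "dz": 1, "ax": 0, "ay": 0, "az": 0},
  {"dx": 0, "dy": 0, "dz": 1, "ax": 0, "ay": 0, "az": 0},
  {"dx": 0, "dy": 0, "dz": 1, "ax": 0, "ay": 0, "az": 0},
  {"dx": 0, "dy": 0, "dz": 0, "ax": 0, "ay": 0, "az": 0},
  {"dx": 0, "dy": 0, "dz": 0, "ax": 0, "ay": 0, "az": 0},
  {"dx": 0, "dy": 0, "dz": 0, "ax": 0, "ay": 0, "az": 0},
  {"dx": 0, "dy": 0, "dz": 0, "ax": 0, "ay": 0, "az": 0},
])

```text
time: 40.75
tool_pos: [600.5, 72.7, 133.0]
tcp_rot: [0.0, 1.0, 0.019, 0.002]
force: [0.8, -0.2, 0.9]
grip_width: 56.0
```

```bash
python3 -c "
from h import *
plan(599,74.5,59,2.4)"
```

```text
at [600.5  72.7 133. ] yaw 2.1 q6 1.49 | az -0.042 then d [-0.06 -0.07  2.96] = 3 x [-0.018 -0.025  0.986] tiltfix [ 0.002 -0.041 -0.   ] t 40.8 F [ 0.8 -0.2  0.9] w 56.0
```

Request:
jog_arm([
  {"dx": -0.06, "dy": -0.07, "dz": 0.9, "ax": 0, "ay": 0, "az": -0.04},
  {"dx": 0, "dy": 0, "dz": 0.9, "ax": 0, "ay": 0, "az": 0},
  {"dx": 0, "dy": 0, "dz": 0.7, "ax": 0, "ay": 0, "az": 0},
  {"dx": 0, "dy": 0, "dz": 0.4, "ax": 0, "ay": 0, "az": 0},
  {"dx": 0, "dy": 0, "dz": 0, "ax": 0, "ay": 0, "az": 0},
  {"dx": 0, "dy": 0, "dz": 0, "ax": 0, "ay": 0, "az": 0},
])

```text
time: 41.25
tool_pos: [598.1, 74.4, 59.0]
tcp_rot: [-0.0, 1.0, 0.021, 0.001]
force: [-0.1, -0.9, -0.2]
grip_width: 55.2
```

Request:
jog_arm([
  {"dx": 0, "dy": 0, "dz": 0, "ax": 0, "ay": 0, "az": 0},
  {"dx": 0, "dy": 0, "dz": 0, "ax": 0, "ay": 0, "az": 0},
  {"dx": 0, "dy": 0, "dz": 0, "ax": 0, "ay": 0, "az": 0},
  {"dx": 0, "dy": 0, "dz": 0, "ax": 0, "ay": 0, "az": 0},
  {"dx": 0, "dy": 0, "dz": 0, "ax": 0, "ay": 0, "az": 0},
  {"dx": 0, "dy": 0, "dz": 0, "ax": 0, "ay": 0, "az": 0},
], grip=1)

```text
time: 41.75
tool_pos: [598.8, 73.7, 60.2]
tcp_rot: [0.001, 1.0, 0.021, 0.002]
force: [-1.9, -3.0, 5.8]
grip_width: 26.5
```

Request:
jog_arm([
  {"dx": 0, "dy": 0.15, "dz": 0, "ax": 0, "ay": 0, "az": 0},
  {"dx": 0, "dy": 0.3, "dz": 0, "ax": 0, "ay": 0, "az": 0},
  {"dx": 0, "dy": 0.45, "dz": 0, "ax": 0, "ay": 0, "az": 0},
  {"dx": 0, "dy": 0.6, "dz": 0, "ax": 0, "ay": 0, "az": 0},
  {"dx": 0, "dy": 0.6, "dz": 0, "ax": 0, "ay": 0, "az": 0},
  {"dx": 0, "dy": 0.6, "dz": 0, "ax": 0, "ay": 0, "az": 0},
  {"dx": 0, "dy": 0.6, "dz": 0, "ax": 0, "ay": 0, "az": 0},
  {"dx": 0, "dy": 0.6, "dz": 0, "ax": 0, "ay": 0, "az": 0},
  {"dx": 0, "dy": 0.6, "dz": 0, "ax": 0, "ay": 0, "az": 0},
  {"dx": 0, "dy": 0.6, "dz": 0, "ax": 0, "ay": 0, "az": 0},
  {"dx": 0, "dy": 0.6, "dz": 0, "ax": 0, "ay": 0, "az": 0},
  {"dx": 0, "dy": 0.6, "dz": 0, "ax": 0, "ay": 0, "az": 0},
])

```text
time: 42.75
tool_pos: [605.5, -82.5, 60.2]
tcp_rot: [-0.001, 1.0, 0.02, 0.002]
force: [0.3, 4.4, 5.3]
grip_width: 26.0
```

Request:
jog_arm([
  {"dx": 0, "dy": 0.6, "dz": 0, "ax": 0, "ay": 0, "az": 0},
  {"dx": 0, "dy": 0.6, "dz": 0, "ax": 0, "ay": 0, "az": 0},
  {"dx": 0, "dy": 0.6, "dz": 0, "ax": 0, "ay": 0, "az": 0},
  {"dx": 0, "dy": 0.6, "dz": 0, "ax": 0, "ay": 0, "az": 0},
  {"dx": 0, "dy": 0.5, "dz": 0, "ax": 0, "ay": 0, "az": 0},
  {"dx": 0, "dy": 0.4, "dz": 0, "ax": 0, "ay": 0, "az": 0},
  {"dx": 0, "dy": 0.3, "dz": 0, "ax": 0, "ay": 0, "az": 0},
  {"dx": 0, "dy": 0.25, "dz": 0, "ax": 0, "ay": 0, "az": 0},
  {"dx": 0, "dy": 0.2, "dz": 0, "ax": 0, "ay": 0, "az": 0},
  {"dx": 0, "dy": 0.2, "dz": 0, "ax": 0, "ay": 0, "az": 0},
  {"dx": 0, "dy": 0.1, "dz": 0, "ax": 0, "ay": 0, "az": 0},
])

```text
time: 43.67
tool_pos: [610.2, -191.8, 60.2]
tcp_rot: [0.0, 1.0, 0.02, 0.002]
force: [0.9, 4.0, 4.8]
grip_width: 26.1
```

```bash
python3 -c "
from h import *
plan(610.6,-195.5,59,2.4)"
```

```text
at [ 610.2 -191.8   60.2] yaw 2.3 q6 1.07 | az -0.012 then d [0.01 0.15 0.05] = 1 x [0.009 0.15  0.048] tiltfix [ 0.002 -0.046 -0.   ] t 43.7 F [0.9 4.  4.8] w 26.1
```

Request:
jog_arm([
  {"dx": 0, "dy": 0.1, "dz": 0, "ax": 0, "ay": 0, "az": 0},
  {"dx": 0, "dy": 0.1, "dz": 0, "ax": 0, "ay": 0, "az": 0},
  {"dx": 0, "dy": 0.1, "dz": 0, "ax": 0, "ay": 0, "az": 0},
  {"dx": 0, "dy": 0, "dz": 0, "ax": 0, "ay": 0, "az": 0},
  {"dx": 0, "dy": 0, "dz": 0, "ax": 0, "ay": 0, "az": 0},
])

```text
time: 44.08
tool_pos: [610.4, -196.0, 60.2]
tcp_rot: [-0.002, 1.0, 0.02, 0.002]
force: [-0.1, 10.5, 8.7]
grip_width: 26.1
```

The out stop is at 270 mm of travel. I'll release, lift and look at the tray.

Request:
jog_arm([
  {"dx": 0, "dy": -0.08, "dz": 0, "ax": 0, "ay": 0, "az": 0},
  {"dx": 0, "dy": 0, "dz": 0, "ax": 0, "ay": 0, "az": 0},
])

```text
time: 44.25
tool_pos: [610.4, -196.0, 60.2]
tcp_rot: [-0.0, 1.0, 0.021, 0.002]
force: [1.5, 3.9, 5.6]
grip_width: 25.9
```

Request:
jog_arm([
  {"dx": 0, "dy": 0, "dz": 0, "ax": 0, "ay": 0, "az": 0},
  {"dx": 0, "dy": 0, "dz": 0, "ax": 0, "ay": 0, "az": 0},
  {"dx": 0, "dy": 0, "dz": 0, "ax": 0, "ay": 0, "az": 0},
  {"dx": 0, "dy": 0, "dz": -0.5, "ax": 0, "ay": 0, "az": 0},
  {"dx": 0, "dy": 0, "dz": -1, "ax": 0, "ay": 0, "az": 0},
  {"dx": 0, "dy": 0, "dz": -1, "ax": 0, "ay": 0, "az": 0},
  {"dx": 0, "dy": 0, "dz": -1, "ax": 0, "ay": 0, "az": 0},
  {"dx": 0, "dy": 0, "dz": -1, "ax": 0, "ay": 0, "az": 0},
  {"dx": 0, "dy": 0, "dz": -1, "ax": 0, "ay": 0, "az": 0},
  {"dx": 0, "dy": 0, "dz": -1, "ax": 0, "ay": 0, "az": 0},
  {"dx": 0, "dy": 0, "dz": -1, "ax": 0, "ay": 0, "az": 0},
  {"dx": 0, "dy": 0, "dz": -1, "ax": 0, "ay": 0, "az": 0},
], grip=-0.3)

```text
time: 45.25
tool_pos: [608.1, -197.2, 272.5]
tcp_rot: [0.0, 1.0, 0.02, 0.0]
force: [-0.3, -0.5, -0.1]
grip_width: 55.6
```

Request:
jog_arm([
  {"dx": 0, "dy": -1, "dz": -0.5, "ax": 0, "ay": 0, "az": 0},
  {"dx": 0, "dy": -1, "dz": -0.5, "ax": 0, "ay": 0, "az": 0},
  {"dx": 0, "dy": -0.5, "dz": 0, "ax": 0, "ay": 0, "az": 0},
  {"dx": 0, "dy": 0, "dz": 0, "ax": 0, "ay": 0, "az": 0},
  {"dx": 0, "dy": 0, "dz": 0, "ax": 0, "ay": 0, "az": 0},
  {"dx": 0, "dy": 0, "dz": 0, "ax": 0, "ay": 0, "az": 0},
  {"dx": 0, "dy": 0, "dz": 0, "ax": 0, "ay": 0, "az": 0},
], grip=-1)

```text
time: 45.83
tool_pos: [605.4, -135.5, 293.9]
tcp_rot: [-0.0, 1.0, 0.02, -0.001]
force: [0.1, 0.9, -0.1]
grip_width: 85.5
```

```bash
python3 -c "
from h import *
plan(651.8,29,115,55)
plan(553.5,-78.2,115,36)
K,E,_=cal('wrist'); np.savez('w7.npz',K=K,E=E)
im=viewer.camera('wrist');cv2.imwrite('pics/w7.png',im)
print([pix('wrist',p,K,E).round() for p in [(651.5,29.5,100),(553.5,-76.5,100),(610,-196,85)]])
cv2.imwrite('pics/w7c.png',crop(im,80,10,460,300,2))
"
```

```text
at [ 605.4 -135.5  293.9] yaw 2.3 q6 1.15 | az -8.784 then d [ 6.46 -2.25  7.15] = 8 x [ 0.807 -0.282  0.894] tiltfix [-0.006  0.02  -0.   ] t 45.8 F [ 0.1  0.9 -0.1] w 85.5
at [ 605.4 -135.5  293.9] yaw 2.3 q6 1.15 | az -5.617 then d [-0.33 -3.08  7.15] = 8 x [-0.041 -0.384  0.894] tiltfix [-0.006  0.02  -0.   ] t 45.8 F [ 0.1  0.9 -0.1] w 85.5
[array([ 93., 119.]), array([217., 228.]), array([344., 172.])]
```

View pics/w7c.png

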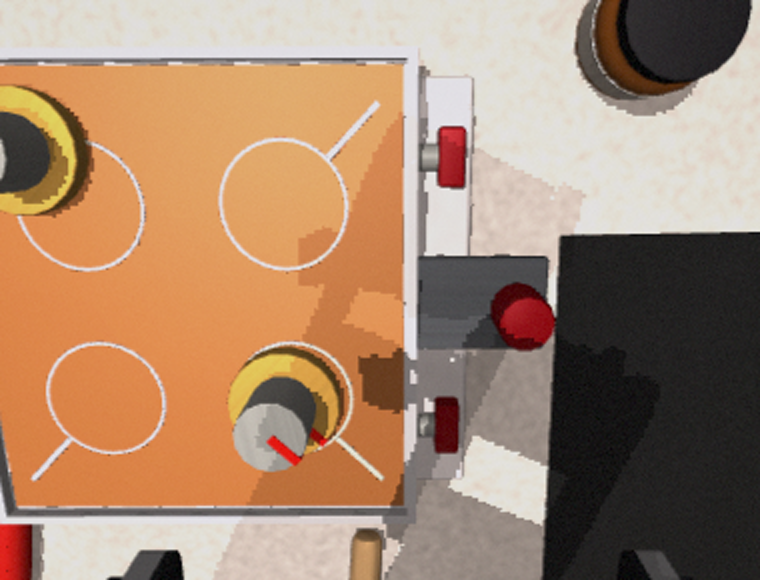

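Stamp A has been knocked aside: its foot is near crop (15,150), outside its circle. That happened after the press, because the picture taken after pressing shows it in place. B stands at (270,437). I'll locate both numerically.

```bash
python3 -c "
from h import *
sc=viewer.camera('scene'); cv2.imwrite('pics/s6.png',sc)
f=np.load('w7.npz')
for n,im,K,E in(('wrist',cv2.imread('pics/w7.png'),f['K'],f['E']),('scene',sc,*cal('scene')[:2])):
  hsv=cv2.cvtColor(im,cv2.COLOR_BGR2HSV); m=cv2.inRange(hsv,(17,110,70),(30,255,255)); m=cv2.morphologyEx(m,cv2.MORPH_OPEN,np.ones((2,2)))
  m=cv2.morphologyEx(m,cv2.MORPH_CLOSE,np.ones((5,5)))
  for c in cv2.findContours(m,cv2.RETR_EXTERNAL,cv2.CHAIN_APPROX_NONE)[0]:
    if cv2.contourArea(c)>60:
      pts=c[:,0,:]; w=np.array([world(n,u,v,50,K,E)[:2] for u,v in pts]).astype(np.float32)
      (x,y),r=cv2.minEnclosingCircle(w); print(n,cv2.boundingRect(c),round(x,1),round(y,1),round(r,1))
# shank top of A: grey region left of foot in wrist
im=cv2.imread('pics/w7.png'); a=crop(im,30,30,140,140,3.5); b=crop(sc,300,190,400,300,3.5); cv2.imwrite('pics/A.png',np.hstack([a,b]) if a.shape[0]==b.shape[0] else a)
plan(650,70,300,55)
"
```

```text
wrist (195, 185, 56, 45) 552.8 -74.9 31.2
wrist (64, 54, 59, 64) 676.6 51.7 31.9
scene (327, 304, 46, 60) 869.2 -110.1 95.3
scene (335, 236, 22, 19) 680.6 53.4 32.0
scene (271, 233, 21, 18) 556.7 -75.0 31.4
scene (232, 216, 16, 18) 440.4 -130.9 33.3
at [ 605.6 -135.5  294.2] yaw 2.3 q6 1.15 | az -8.785 then d [ 7.75 -3.26 -0.23] = 8 x [ 0.969 -0.408 -0.029] tiltfix [-0.006  0.014 -0.   ] t 45.9 F [-0.6  0.9 -0.1] w 85.5
```

View pics/A.png

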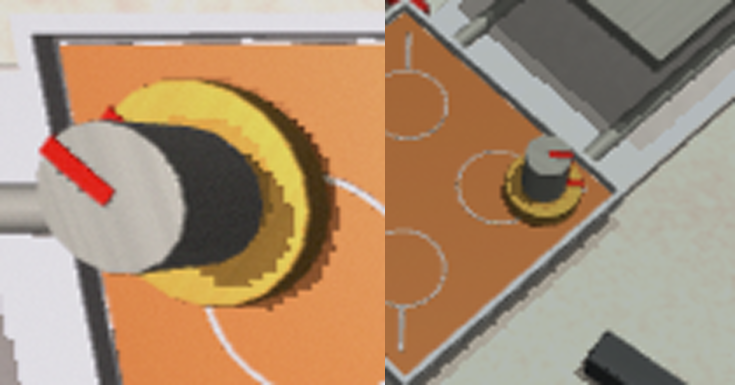

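```bash
python3 -c "
from h import *
f=np.load('w7.npz');K,E=f['K'],f['E']
a=world('wrist',62,86.3,100,K,E);b=world('scene',346.9,232.9,100);print(a,b)
plan(678,51.5,120,55)"
```

```text
[677.47723245  52.61781016 100.        ] [675.2494862  57.4935091 100.       ]
at [ 605.6 -135.5  294.2] yaw 2.3 q6 1.15 | az -8.785 then d [ 7.79 -1.92  6.97] = 8 x [ 0.974 -0.24   0.871] tiltfix [-0.006  0.014 -0.   ] t 45.9 F [-0.6  0.9 -0.1] w 85.5
```

Request:
jog_arm([
  {"dx": 0, "dy": 0, "dz": 0, "ax": 0, "ay": 0, "az": -1},
  {"dx": 0, "dy": 0, "dz": 0, "ax": 0, "ay": 0, "az": -1},
  {"dx": 0, "dy": 0, "dz": 0, "ax": 0, "ay": 0, "az": -1},
  {"dx": 0, "dy": 0, "dz": 0, "ax": 0, "ay": 0, "az": -1},
  {"dx": 0, "dy": 0, "dz": 0, "ax": 0, "ay": 0, "az": -1},
  {"dx": 0, "dy": 0, "dz": 0, "ax": 0, "ay": 0, "az": -1},
  {"dx": 0, "dy": 0, "dz": 0, "ax": 0, "ay": 0, "az": -1},
  {"dx": 0, "dy": 0, "dz": 0, "ax": 0, "ay": 0, "az": -1},
  {"dx": 0, "dy": 0, "dz": 0, "ax": 0, "ay": 0, "az": -0.8},
])

```text
time: 46.68
tool_pos: [605.8, -135.3, 294.8]
tcp_rot: [-0.0, 0.885, 0.465, -0.0]
force: [-0.7, 0.4, -0.5]
grip_width: 85.4
```

Request:
jog_arm([
  {"dx": 0.98, "dy": -0.25, "dz": 0.5, "ax": 0, "ay": 0, "az": 0},
  {"dx": 0.98, "dy": -0.25, "dz": 0.5, "ax": 0, "ay": 0, "az": 0},
  {"dx": 0.98, "dy": -0.25, "dz": 0.5, "ax": 0, "ay": 0, "az": 0},
  {"dx": 0.98, "dy": -0.25, "dz": 0.5, "ax": 0, "ay": 0, "az": 0},
  {"dx": 0.98, "dy": -0.25, "dz": 0.5, "ax": 0, "ay": 0, "az": 0},
  {"dx": 0.98, "dy": -0.25, "dz": 0.5, "ax": 0, "ay": 0, "az": 0},
  {"dx": 0.98, "dy": -0.25, "dz": 0.5, "ax": 0, "ay": 0, "az": 0},
  {"dx": 0.98, "dy": -0.25, "dz": 0.5, "ax": 0, "ay": 0, "az": 0},
  {"dx": 0, "dy": 0, "dz": 0, "ax": 0, "ay": 0, "az": 0},
  {"dx": 0, "dy": 0, "dz": 0, "ax": 0, "ay": 0, "az": 0},
  {"dx": 0, "dy": 0, "dz": 0, "ax": 0, "ay": 0, "az": 0},
  {"dx": 0, "dy": 0, "dz": 0, "ax": 0, "ay": 0, "az": 0},
])

```text
time: 47.68
tool_pos: [677.2, 53.5, 196.3]
tcp_rot: [0.0, 0.887, 0.462, 0.001]
force: [0.3, -0.7, 0.8]
grip_width: 85.1
```

```bash
python3 -c "
from h import *
plan(677,53.5,66,55)
K,E,_=cal('wrist'); im=viewer.camera('wrist'); cv2.imwrite('pics/w8.png',im); print(pix('wrist',(677,53.5,56),K,E))
hsv=cv2.cvtColor(im,cv2.COLOR_BGR2HSV); m=cv2.inRange(hsv,(17,110,70),(30,255,255)); m=cv2.morphologyEx(m,cv2.MORPH_CLOSE,np.ones((5,5)))
for c in cv2.findContours(m,cv2.RETR_EXTERNAL,cv2.CHAIN_APPROX_NONE)[0]:
    if cv2.contourArea(c)>300:
      w=np.array([world('wrist',u,v,50,K,E)[:2] for u,v in c[:,0,:]]).astype(np.float32); print(cv2.boundingRect(c),cv2.minEnclosingCircle(w))
"
```

```text
at [677.2  53.5 196.3] yaw 55.1 q6 0.54 | az 0.014 then d [-0.01 -0.01  5.21] = 6 x [-0.001 -0.001  0.869] tiltfix [ 0.013 -0.005 -0.   ] t 47.7 F [ 0.3 -0.7  0.8] w 85.1
[278.70240865 195.58430217]
(217, 340, 63, 56) ((553.8389282226562, -73.28950500488281), 34.57878112792969)
(286, 156, 31, 64) ((691.7689208984375, 48.27149200439453), 26.88164520263672)
(242, 155, 39, 66) ((671.4716186523438, 62.360572814941406), 28.76568603515625)
```

Request:
jog_arm([
  {"dx": 0.08, "dy": 0, "dz": 1, "ax": 0, "ay": 0, "az": 0},
  {"dx": 0, "dy": 0, "dz": 1, "ax": 0, "ay": 0, "az": 0},
  {"dx": 0, "dy": 0, "dz": 1, "ax": 0, "ay": 0, "az": 0},
  {"dx": 0, "dy": 0, "dz": 1, "ax": 0, "ay": 0, "az": 0},
  {"dx": 0, "dy": 0, "dz": 0.7, "ax": 0, "ay": 0, "az": 0},
  {"dx": 0, "dy": 0, "dz": 0.45, "ax": 0, "ay": 0, "az": 0},
  {"dx": 0, "dy": 0, "dz": 0, "ax": 0, "ay": 0, "az": 0},
  {"dx": 0, "dy": 0, "dz": 0, "ax": 0, "ay": 0, "az": 0},
  {"dx": 0, "dy": 0, "dz": 0, "ax": 0, "ay": 0, "az": 0},
])

```text
time: 48.48
tool_pos: [679.4, 56.0, 68.9]
tcp_rot: [0.001, 0.886, 0.463, 0.002]
force: [1.4, -0.1, -0.3]
grip_width: 85.6
```

Request:
jog_arm([
  {"dx": 0, "dy": 0, "dz": 0, "ax": 0, "ay": 0, "az": 0},
  {"dx": 0, "dy": 0, "dz": 0, "ax": 0, "ay": 0, "az": 0},
  {"dx": 0, "dy": 0, "dz": 0, "ax": 0, "ay": 0, "az": 0},
  {"dx": 0, "dy": 0, "dz": 0, "ax": 0, "ay": 0, "az": 0},
  {"dx": 0, "dy": 0, "dz": 0, "ax": 0, "ay": 0, "az": 0},
  {"dx": 0, "dy": 0, "dz": 0, "ax": 0, "ay": 0, "az": 0},
  {"dx": 0, "dy": 0, "dz": 0, "ax": 0, "ay": 0, "az": 0},
], grip=1)

```text
time: 49.07
tool_pos: [678.9, 56.4, 67.8]
tcp_rot: [0.001, 0.886, 0.463, 0.001]
force: [0.5, -1.0, 4.3]
grip_width: 34.6
```

```bash
python3 -c "
from h import *
plan(560,-300,165,55)"
```

```text
at [678.9  56.4  67.8] yaw 55.2 q6 0.54 | az 0.027 then d [-14.4    4.28  -3.89] = 15 x [-0.96   0.285 -0.259] tiltfix [ 0.019 -0.012 -0.   ] t 49.1 F [ 0.5 -1.   4.3] w 34.6
```

Request:
jog_arm([
  {"dx": 0, "dy": 0, "dz": -1, "ax": 0, "ay": 0, "az": 0},
  {"dx": 0, "dy": 0, "dz": -1, "ax": 0, "ay": 0, "az": 0},
  {"dx": 0, "dy": 0, "dz": -1, "ax": 0, "ay": 0, "az": 0},
  {"dx": 0, "dy": 0, "dz": -1, "ax": 0, "ay": 0, "az": 0},
  {"dx": -0.96, "dy": 0.285, "dz": 0, "ax": 0, "ay": 0, "az": 0},
  {"dx": -0.96, "dy": 0.285, "dz": 0, "ax": 0, "ay": 0, "az": 0},
  {"dx": -0.96, "dy": 0.285, "dz": 0, "ax": 0, "ay": 0, "az": 0},
  {"dx": -0.96, "dy": 0.285, "dz": 0, "ax": 0, "ay": 0, "az": 0},
  {"dx": -0.96, "dy": 0.285, "dz": 0, "ax": 0, "ay": 0, "az": 0},
  {"dx": -0.96, "dy": 0.285, "dz": 0, "ax": 0, "ay": 0, "az": 0},
  {"dx": -0.96, "dy": 0.285, "dz": 0, "ax": 0, "ay": 0, "az": 0},
  {"dx": -0.96, "dy": 0.285, "dz": 0, "ax": 0, "ay": 0, "az": 0},
])

```text
time: 50.07
tool_pos: [613.2, -134.1, 164.4]
tcp_rot: [-0.002, 0.886, 0.463, -0.001]
force: [-0.4, -0.6, -3.1]
grip_width: 34.6
```

Request:
jog_arm([
  {"dx": -0.96, "dy": 0.285, "dz": 0, "ax": 0, "ay": 0, "az": 0},
  {"dx": -0.96, "dy": 0.285, "dz": 0, "ax": 0, "ay": 0, "az": 0},
  {"dx": -0.96, "dy": 0.285, "dz": 0, "ax": 0, "ay": 0, "az": 0},
  {"dx": -0.96, "dy": 0.285, "dz": 0, "ax": 0, "ay": 0, "az": 0},
  {"dx": -0.96, "dy": 0.285, "dz": 0, "ax": 0, "ay": 0, "az": 0},
  {"dx": -0.96, "dy": 0.285, "dz": 0, "ax": 0, "ay": 0, "az": 0},
  {"dx": -0.96, "dy": 0.285, "dz": 0, "ax": 0, "ay": 0, "az": 0},
  {"dx": 0, "dy": 0, "dz": 1, "ax": 0, "ay": 0, "az": 0},
  {"dx": 0, "dy": 0, "dz": 1, "ax": 0, "ay": 0, "az": 0},
  {"dx": 0, "dy": 0, "dz": 1, "ax": 0, "ay": 0, "az": 0},
  {"dx": 0, "dy": 0, "dz": 1, "ax": 0, "ay": 0, "az": 0},
  {"dx": 0, "dy": 0, "dz": 0, "ax": 0, "ay": 0, "az": 0},
])

```text
time: 51.07
tool_pos: [554.9, -296.3, 58.2]
tcp_rot: [-0.007, 0.886, 0.463, -0.003]
force: [-2.5, 0.9, -4.2]
grip_width: 34.8
```

Request:
jog_arm([
  {"dx": 0, "dy": 0, "dz": 0, "ax": 0, "ay": 0, "az": 0},
  {"dx": 0, "dy": 0, "dz": 0, "ax": 0, "ay": 0, "az": 0},
  {"dx": 0, "dy": 0, "dz": 0, "ax": 0, "ay": 0, "az": 0},
])

```text
time: 51.32
tool_pos: [561.3, -300.8, 68.8]
tcp_rot: [0.002, 0.886, 0.463, 0.001]
force: [0.2, -0.6, -2.8]
grip_width: 34.9
```

```bash
python3 -c "
from h import *
plan(560,-300,32.5,55)"
```

```text
at [ 561.3 -300.8   68.8] yaw 55.2 q6 -0.04 | az 0.028 then d [-0.   -0.06  1.45] = 2 x [-0.001 -0.031  0.727] tiltfix [ 0.035 -0.001 -0.   ] t 51.3 F [ 0.2 -0.6 -2.8] w 34.9
```

Request:
jog_arm([
  {"dx": 0, "dy": 0, "dz": 0.6, "ax": 0, "ay": 0, "az": 0},
  {"dx": 0, "dy": 0, "dz": 0.5, "ax": 0, "ay": 0, "az": 0},
  {"dx": 0, "dy": 0, "dz": 0.2, "ax": 0, "ay": 0, "az": 0},
  {"dx": 0, "dy": 0, "dz": 0.12, "ax": 0, "ay": 0, "az": 0},
  {"dx": 0, "dy": 0, "dz": 0, "ax": 0, "ay": 0, "az": 0},
  {"dx": 0, "dy": 0, "dz": 0, "ax": 0, "ay": 0, "az": 0},
])

```text
time: 51.82
tool_pos: [560.5, -300.4, 31.8]
tcp_rot: [0.001, 0.886, 0.463, 0.0]
force: [-0.4, 0.3, -2.1]
grip_width: 34.7
```

Request:
jog_arm([
  {"dx": 0, "dy": 0, "dz": 0.06, "ax": 0, "ay": 0, "az": 0},
  {"dx": 0, "dy": 0, "dz": 0, "ax": 0, "ay": 0, "az": 0},
  {"dx": 0, "dy": 0, "dz": 0, "ax": 0, "ay": 0, "az": 0},
])

```text
time: 52.07
tool_pos: [560.6, -300.4, 31.7]
tcp_rot: [0.0, 0.886, 0.463, 0.0]
force: [-2.9, 2.3, 4.9]
grip_width: 34.4
```

Request:
jog_arm([
  {"dx": 0, "dy": 0, "dz": 0, "ax": 0, "ay": 0, "az": 0},
  {"dx": 0, "dy": 0, "dz": 0, "ax": 0, "ay": 0, "az": 0},
  {"dx": 0, "dy": 0, "dz": 0, "ax": 0, "ay": 0, "az": 0},
  {"dx": 0, "dy": 0, "dz": 0, "ax": 0, "ay": 0, "az": 0},
  {"dx": 0, "dy": 0, "dz": 0, "ax": 0, "ay": 0, "az": 0},
  {"dx": 0, "dy": 0, "dz": -0.5, "ax": 0, "ay": 0, "az": 0},
  {"dx": 0, "dy": 0, "dz": -1, "ax": 0, "ay": 0, "az": 0},
  {"dx": 0, "dy": 0, "dz": -1, "ax": 0, "ay": 0, "az": 0},
  {"dx": 0, "dy": 0, "dz": -1, "ax": 0, "ay": 0, "az": 0},
  {"dx": 0, "dy": 0, "dz": -1, "ax": 0, "ay": 0, "az": 0},
  {"dx": 0, "dy": 0, "dz": -1, "ax": 0, "ay": 0, "az": 0},
  {"dx": 0, "dy": 0, "dz": -1, "ax": 0, "ay": 0, "az": 0},
], grip=-1)

```text
time: 53.07
tool_pos: [560.1, -300.1, 194.6]
tcp_rot: [0.001, 0.886, 0.463, 0.0]
force: [0.4, -0.3, 0.1]
grip_width: 84.9
```

```bash
python3 -c "
from h import *
plan(553.5,-76,180,55)"
```

```text
at [ 560.1 -300.1  194.6] yaw 55.2 q6 -0.04 | az 0.027 then d [ 7.19 -5.36  0.58] = 8 x [ 0.899 -0.669  0.073] tiltfix [ 0.013 -0.002 -0.   ] t 53.1 F [ 0.4 -0.3  0.1] w 84.9
```

Request:
jog_arm([
  {"dx": 0.9, "dy": -0.67, "dz": 0, "ax": 0, "ay": 0, "az": 0},
  {"dx": 0.9, "dy": -0.67, "dz": 0, "ax": 0, "ay": 0, "az": 0},
  {"dx": 0.9, "dy": -0.67, "dz": 0, "ax": 0, "ay": 0, "az": 0},
  {"dx": 0.9, "dy": -0.67, "dz": 0, "ax": 0, "ay": 0, "az": 0},
  {"dx": 0.9, "dy": -0.67, "dz": 0, "ax": 0, "ay": 0, "az": 0},
  {"dx": 0.9, "dy": -0.67, "dz": 0, "ax": 0, "ay": 0, "az": 0},
  {"dx": 0.9, "dy": -0.67, "dz": 0, "ax": 0, "ay": 0, "az": 0},
  {"dx": 0.9, "dy": -0.67, "dz": 0, "ax": 0, "ay": 0, "az": 0},
  {"dx": 0, "dy": 0, "dz": 0, "ax": 0, "ay": 0, "az": 0},
  {"dx": 0, "dy": 0, "dz": 0, "ax": 0, "ay": 0, "az": 0},
  {"dx": 0, "dy": 0, "dz": 0, "ax": 0, "ay": 0, "az": 0},
  {"dx": 0, "dy": 0, "dz": 0, "ax": 0, "ay": 0, "az": 0},
])

```text
time: 54.07
tool_pos: [553.1, -76.8, 192.7]
tcp_rot: [0.0, 0.887, 0.463, 0.0]
force: [0.3, 0.2, -0.3]
grip_width: 85.4
```

```bash
python3 -c "
from h import *
plan(553,-75.5,66,55)
K,E,_=cal('wrist'); im=viewer.camera('wrist'); cv2.imwrite('pics/w9.png',im); print(pix('wrist',(553,-75.5,56),K,E))
hsv=cv2.cvtColor(im,cv2.COLOR_BGR2HSV); m=cv2.inRange(hsv,(17,110,70),(30,255,255)); m=cv2.morphologyEx(m,cv2.MORPH_CLOSE,np.ones((5,5)))
for c in cv2.findContours(m,cv2.RETR_EXTERNAL,cv2.CHAIN_APPROX_NONE)[0]:
    if cv2.contourArea(c)>300: print(cv2.boundingRect(c))
"
```

```text
at [553.1 -76.8 192.7] yaw 55.1 q6 0.29 | az 0.017 then d [ 0.04 -0.03  5.07] = 6 x [ 0.007 -0.006  0.844] tiltfix [ 0.01  -0.002 -0.   ] t 54.1 F [ 0.3  0.2 -0.3] w 85.4
[277.88124632 195.50190618]
(381, 334, 20, 46)
(239, 153, 76, 67)
```

Request:
jog_arm([
  {"dx": 0.1, "dy": -0.03, "dz": 1, "ax": 0, "ay": 0, "az": 0},
  {"dx": 0, "dy": 0, "dz": 1, "ax": 0, "ay": 0, "az": 0},
  {"dx": 0, "dy": 0, "dz": 1, "ax": 0, "ay": 0, "az": 0},
  {"dx": 0, "dy": 0, "dz": 1, "ax": 0, "ay": 0, "az": 0},
  {"dx": 0, "dy": 0, "dz": 0.6, "ax": 0, "ay": 0, "az": 0},
  {"dx": 0, "dy": 0, "dz": 0.4, "ax": 0, "ay": 0, "az": 0},
  {"dx": 0, "dy": 0, "dz": 0, "ax": 0, "ay": 0, "az": 0},
  {"dx": 0, "dy": 0, "dz": 0, "ax": 0, "ay": 0, "az": 0},
  {"dx": 0, "dy": 0, "dz": 0, "ax": 0, "ay": 0, "az": 0},
])

```text
time: 54.87
tool_pos: [554.9, -74.1, 68.6]
tcp_rot: [0.001, 0.887, 0.463, 0.001]
force: [-0.1, -0.4, -0.1]
grip_width: 85.7
```

Request:
jog_arm([
  {"dx": 0, "dy": 0, "dz": 0, "ax": 0, "ay": 0, "az": 0},
  {"dx": 0, "dy": 0, "dz": 0, "ax": 0, "ay": 0, "az": 0},
  {"dx": 0, "dy": 0, "dz": 0, "ax": 0, "ay": 0, "az": 0},
  {"dx": 0, "dy": 0, "dz": 0, "ax": 0, "ay": 0, "az": 0},
  {"dx": 0, "dy": 0, "dz": 0, "ax": 0, "ay": 0, "az": 0},
  {"dx": 0, "dy": 0, "dz": 0, "ax": 0, "ay": 0, "az": 0},
  {"dx": 0, "dy": 0, "dz": 0, "ax": 0, "ay": 0, "az": 0},
], grip=1)

```text
time: 55.45
tool_pos: [554.1, -73.3, 68.1]
tcp_rot: [0.0, 0.886, 0.463, 0.0]
force: [-2.5, 0.2, 5.6]
grip_width: 34.3
```

```bash
python3 -c "
from h import *
plan(475,-350,165,55)"
```

```text
at [554.1 -73.3  68.1] yaw 55.2 q6 0.29 | az 0.028 then d [-10.88   3.75  -3.88] = 11 x [-0.989  0.341 -0.352] tiltfix [ 0.008 -0.004 -0.   ] t 55.5 F [-2.5  0.2  5.6] w 34.3
```

Request:
jog_arm([
  {"dx": 0, "dy": 0, "dz": -1, "ax": 0, "ay": 0, "az": 0},
  {"dx": 0, "dy": 0, "dz": -1, "ax": 0, "ay": 0, "az": 0},
  {"dx": 0, "dy": 0, "dz": -1, "ax": 0, "ay": 0, "az": 0},
  {"dx": 0, "dy": 0, "dz": -1, "ax": 0, "ay": 0, "az": 0},
  {"dx": -0.99, "dy": 0.34, "dz": 0, "ax": 0, "ay": 0, "az": 0},
  {"dx": -0.99, "dy": 0.34, "dz": 0, "ax": 0, "ay": 0, "az": 0},
  {"dx": -0.99, "dy": 0.34, "dz": 0, "ax": 0, "ay": 0, "az": 0},
  {"dx": -0.99, "dy": 0.34, "dz": 0, "ax": 0, "ay": 0, "az": 0},
  {"dx": -0.99, "dy": 0.34, "dz": 0, "ax": 0, "ay": 0, "az": 0},
  {"dx": -0.99, "dy": 0.34, "dz": 0, "ax": 0, "ay": 0, "az": 0},
  {"dx": -0.99, "dy": 0.34, "dz": 0, "ax": 0, "ay": 0, "az": 0},
  {"dx": -0.99, "dy": 0.34, "dz": 0, "ax": 0, "ay": 0, "az": 0},
])

```text
time: 56.45
tool_pos: [495.0, -275.1, 165.1]
tcp_rot: [-0.001, 0.886, 0.463, -0.0]
force: [-0.3, -0.6, -3.4]
grip_width: 34.5
```

Request:
jog_arm([
  {"dx": -0.99, "dy": 0.34, "dz": 0, "ax": 0, "ay": 0, "az": 0},
  {"dx": -0.99, "dy": 0.34, "dz": 0, "ax": 0, "ay": 0, "az": 0},
  {"dx": -0.99, "dy": 0.34, "dz": 0, "ax": 0, "ay": 0, "az": 0},
  {"dx": 0, "dy": 0, "dz": 1, "ax": 0, "ay": 0, "az": 0},
  {"dx": 0, "dy": 0, "dz": 1, "ax": 0, "ay": 0, "az": 0},
  {"dx": 0, "dy": 0, "dz": 1, "ax": 0, "ay": 0, "az": 0},
  {"dx": 0, "dy": 0, "dz": 0.8, "ax": 0, "ay": 0, "az": 0},
  {"dx": 0, "dy": 0, "dz": 0, "ax": 0, "ay": 0, "az": 0},
  {"dx": 0, "dy": 0, "dz": 0, "ax": 0, "ay": 0, "az": 0},
  {"dx": 0, "dy": 0, "dz": 0, "ax": 0, "ay": 0, "az": 0},
  {"dx": 0, "dy": 0, "dz": 0, "ax": 0, "ay": 0, "az": 0},
])

```text
time: 57.37
tool_pos: [476.0, -351.1, 74.0]
tcp_rot: [0.002, 0.886, 0.463, 0.001]
force: [-0.2, -0.7, -4.0]
grip_width: 34.2
```

```bash
python3 -c "
from h import *
plan(475,-350,32.1,55)"
```

```text
at [ 476.  -351.1   74. ] yaw 55.2 q6 -0.2 | az 0.028 then d [ 0.01 -0.06  1.68] = 2 x [ 0.007 -0.029  0.839] tiltfix [0.035 0.004 0.   ] t 57.4 F [-0.2 -0.7 -4. ] w 34.2
```

Request:
jog_arm([
  {"dx": 0, "dy": 0, "dz": 0.7, "ax": 0, "ay": 0, "az": 0},
  {"dx": 0, "dy": 0, "dz": 0.5, "ax": 0, "ay": 0, "az": 0},
  {"dx": 0, "dy": 0, "dz": 0.3, "ax": 0, "ay": 0, "az": 0},
  {"dx": 0, "dy": 0, "dz": 0.15, "ax": 0, "ay": 0, "az": 0},
  {"dx": 0, "dy": 0, "dz": 0.03, "ax": 0, "ay": 0, "az": 0},
  {"dx": 0, "dy": 0, "dz": 0, "ax": 0, "ay": 0, "az": 0},
  {"dx": 0, "dy": 0, "dz": 0, "ax": 0, "ay": 0, "az": 0},
])

```text
time: 57.95
tool_pos: [474.6, -349.7, 32.1]
tcp_rot: [-0.002, 0.886, 0.463, -0.0]
force: [-5.1, 4.1, 7.4]
grip_width: 34.3
```

Request:
jog_arm([
  {"dx": 0, "dy": 0, "dz": 0, "ax": 0, "ay": 0, "az": 0},
  {"dx": 0, "dy": 0, "dz": 0, "ax": 0, "ay": 0, "az": 0},
  {"dx": 0, "dy": 0, "dz": 0, "ax": 0, "ay": 0, "az": 0},
  {"dx": 0, "dy": 0, "dz": 0, "ax": 0, "ay": 0, "az": 0},
  {"dx": 0, "dy": 0, "dz": 0, "ax": 0, "ay": 0, "az": 0},
  {"dx": 0, "dy": 0, "dz": -0.5, "ax": 0, "ay": 0, "az": 0},
  {"dx": 0, "dy": 0, "dz": -1, "ax": 0, "ay": 0, "az": 0},
  {"dx": 0, "dy": 0, "dz": -1, "ax": 0, "ay": 0, "az": 0},
  {"dx": 0, "dy": 0, "dz": -1, "ax": 0, "ay": 0, "az": 0},
  {"dx": 0, "dy": 0, "dz": -1, "ax": 0, "ay": 0, "az": 0},
  {"dx": 0, "dy": 0, "dz": -1, "ax": 0, "ay": 0, "az": 0},
  {"dx": 0, "dy": 0, "dz": -1, "ax": 0, "ay": 0, "az": 0},
], grip=-1)

```text
time: 58.95
tool_pos: [474.9, -350.1, 194.9]
tcp_rot: [0.001, 0.886, 0.463, 0.0]
force: [0.1, 0.1, -0.1]
grip_width: 85.6
```

Request:
jog_arm([
  {"dx": 0, "dy": 1, "dz": -1, "ax": 0, "ay": 0, "az": 0},
  {"dx": -1, "dy": 0, "dz": -1, "ax": 0, "ay": 0, "az": 0},
  {"dx": -1, "dy": 0, "dz": -1, "ax": 0, "ay": 0, "az": 0},
  {"dx": -1, "dy": 0, "dz": -1, "ax": 0, "ay": 0, "az": 0},
  {"dx": -1, "dy": 0, "dz": 0, "ax": 0, "ay": 0, "az": 0},
  {"dx": -1, "dy": 0, "dz": 0, "ax": 0, "ay": 0, "az": 0},
  {"dx": 0, "dy": 0, "dz": 0, "ax": 0, "ay": 0, "az": 0},
  {"dx": 0, "dy": 0, "dz": 0, "ax": 0, "ay": 0, "az": 0},
  {"dx": 0, "dy": 0, "dz": 0, "ax": 0, "ay": 0, "az": 0},
  {"dx": 0, "dy": 0, "dz": 0, "ax": 0, "ay": 0, "az": 0},
])

```text
time: 59.78
tool_pos: [424.5, -466.2, 292.6]
tcp_rot: [-0.0, 0.886, 0.463, 0.0]
force: [0.3, 1.0, -0.2]
grip_width: 86.0
```

```bash
python3 -c "
from h import *
plan(475,-350,300,55)
K,E,_=cal('wrist'); im=viewer.camera('wrist'); sc=viewer.camera('scene'); cv2.imwrite('pics/s9.png',sc)
hsv=cv2.cvtColor(sc,cv2.COLOR_BGR2HSV); m=cv2.inRange(hsv,(17,110,70),(30,255,255))
for c in cv2.findContours(m,cv2.RETR_EXTERNAL,cv2.CHAIN_APPROX_NONE)[0]:
    if cv2.contourArea(c)>60: 
      w=np.array([world('scene',u,v,14)[:2] for u,v in c[:,0,:]]).astype(np.float32); print(cv2.boundingRect(c),cv2.minEnclosingCircle(w))
h=np.zeros((600,800,3),np.uint8); h[:420,:560]=sc; h[420:600,:240]=cv2.resize(im,(240,180)); h[:315,470:800]=crop(sc,330,80,440,185,3); h[320:600,490:800]=crop(sc,140,235,264,347,2.5)
cv2.imwrite('pics/fin.png',h)
"
```

```text
at [ 424.5 -466.2  292.6] yaw 55.2 q6 -0.39 | az 0.036 then d [ 4.97 -1.01 -0.29] = 5 x [ 0.993 -0.202 -0.059] tiltfix [-0.    -0.007  0.   ] t 59.8 F [ 0.3  1.  -0.2] w 86.0
(372, 313, 82, 77) ((996.7932739257812, -7.130950927734375), 148.71063232421875)
(326, 303, 47, 60) ((858.654052734375, -98.91056060791016), 98.06465911865234)
(204, 291, 23, 16) ((557.6666870117188, -304.5150146484375), 30.896724700927734)
(171, 274, 23, 21) ((472.61041259765625, -350.3989562988281), 30.907272338867188)
(230, 214, 17, 19) ((415.8998107910156, -118.35800170898438), 35.91922378540039)
```

No more pictures can be viewed, so I'll finish the check numerically: dial and lever against the earlier frames, the tray knob, and the grey shank tops above the feet.

```bash
python3 -c "
from h import *
a=cv2.imread('pics/s5.png').astype(int);b=cv2.imread('pics/s9.png').astype(int);o=cv2.imread('pics/scene0.png').astype(int)
for n,(u0,v0,u1,v1) in dict(dial=(366,125,400,150),lever=(318,83,370,140)).items(): print(n,'vs after press',abs(a-b)[v0:v1,u0:u1].mean().round(2),'vs start',abs(o-b)[v0:v1,u0:u1].mean().round(2))
c=cv2.imread('pics/s6.png').astype(int)
for n,(u0,v0,u1,v1) in dict(jar=(258,312,292,350),tray=(240,240,310,306),brush=(208,190,250,235)).items(): print(n,'vs start',abs(o-b)[v0:v1,u0:u1].mean().round(2),'vs s6',abs(c-b)[v0:v1,u0:u1].mean().round(2))
for p in((560,-301),(474,-350)):
  u,v=pix('scene',(*p,64)); print(b[int(v)-2:int(v)+3,int(u)-2:int(u)+3].mean((0,1)).round())
"
```

```text
dial vs after press 6.24 vs start 11.94
lever vs after press 15.21 vs start 8.4
jar vs start 6.08 vs s6 2.46
tray vs start 27.34 vs s6 16.5
brush vs start 9.87 vs s6 47.76
[ 98. 106. 141.]
[105. 113. 141.]
```

```bash
python3 -c "
from h import *
for f in('scene0','s5','s6','s9'):
  i=cv2.imread(f'pics/{f}.png'); g=cv2.cvtColor(i,cv2.COLOR_BGR2GRAY)
  w=np.argwhere(g[122:148,368:398]>150); l=np.argwhere(g[82:112,316:354]<40); h=cv2.cvtColor(i,cv2.COLOR_BGR2HSV)[255:300,240:300]; 
  r=np.argwhere(((h[...,0]<6)|(h[...,0]>174))&(h[...,1]>170)&(h[...,2]>60))
  print(f,'lever',len(l),l.mean(0).round(1),'red',len(r))
  d=g[128:150,366:398]; cl=np.argwhere((d>120)); print('  white in inner dial',[tuple(x) for x in np.argwhere(g[130:144,374:390]>110)][:40])
  k=np.argwhere((cv2.inRange(cv2.cvtColor(i,cv2.COLOR_BGR2HSV),(0,170,60),(6,255,255))>0)[250:300,255:290]); print('  knob',k.mean(0).round(1)+[250,255] if len(k) else None)
"
```

```text
scene0 lever 281 [14.2 18.1] red 156
  white in inner dial [(np.int64(0), np.int64(10)), (np.int64(0), np.int64(11)), (np.int64(1), np.int64(10)), (np.int64(1), np.int64(11)), (np.int64(2), np.int64(10)), (np.int64(3), np.int64(10))]
  knob None
s5 lever 285 [14.3 18.1] red 84
  white in inner dial [(np.int64(0), np.int64(8)), (np.int64(1), np.int64(9)), (np.int64(1), np.int64(10)), (np.int64(2), np.int64(10)), (np.int64(2), np.int64(11))]
  knob [292. 288.]
s6 lever 270 [14.2 18. ] red 118
  white in inner dial [(np.int64(0), np.int64(7)), (np.int64(0), np.int64(8)), (np.int64(1), np.int64(8)), (np.int64(1), np.int64(9)), (np.int64(1), np.int64(10)), (np.int64(2), np.int64(10)), (np.int64(2), np.int64(11))]
  knob [283. 274.]
s9 lever 275 [14.2 18.1] red 160
  white in inner dial [(np.int64(0), np.int64(7)), (np.int64(0), np.int64(8)), (np.int64(1), np.int64(9)), (np.int64(1), np.int64(10)), (np.int64(2), np.int64(10)), (np.int64(2), np.int64(11))]
  knob [282.5 275.5]
```

The lever is up at its starting position, the dial line is unchanged since it was set, and the tray has not moved since the out stop. I'll hand in.

```bash
python3 -c "
from h import *
print(job.close_job())"
```

```text
the job is handed in; nothing more can be done
None
```

The whole sequence was carried out and the job is handed in at about 60 s of the 210 s. No verdict was reported.

1. **Dial:** I turned it about +62°, and the wrist picture then showed the white line straight at the red pointer. The last frame shows the line where it was after pressing.
2. **Stamps on the panel:** Two stamps were there. Before the tray went in, they measured within about 3 mm and 4° of their chalk circles and lines.
3. **Tray in:** It stopped hard after 243 mm because it had started about 27 mm in. I overpushed there, and the wrist read 64 N (limit 120 N) before I eased off. I saw no sign of the gripper's body touching anything, but I have no contact reading to confirm that.
4. **Lever:** I pressed it to its stop (119 mm of travel, up to 32 N), held it and let it rise. The last frame shows it back at its starting position.
5. **Tray out:** I pulled it to the loading stop. Its travel from home was 270 mm.
6. **Stamps back on the mat:** One stamp was found knocked aside on the panel when I looked after pulling the tray out. The picture taken after pressing still showed it in its circle. I re-measured it, and both stamps now stand on the mat at about (558,-304) and (473,-350) mm.

**Last checks:** My 16 pictures were used up, so the final check was numerical. It agreed on the dial, lever, tray and both stamp positions. That the stamps stand upright rests only on pixel colours where their shank tops should be and on how they seated when released.

The jar area looked almost unchanged. The brush area differed between frames; I put that down to the arm and its shadow and did not check it further. I did not check the creaser separately.

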